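# Hang the measuring scoops on their hook, nested

### The arm

A 7-joint arm with a two-finger parallel gripper is mounted at the origin on a cart in front of the work surface, level with it; the furniture and walls round the work are solid. World frame = base frame: x ahead of the robot, y to its left, z up, the work surface at z = 0. Lengths are in mm, angles in rad, forces in N, time in s.
With the tool pointing down it reaches from about 375 to 925 mm from the base axis. Payload 3.1 kg.
Tool frame: the origin (TCP) lies between the finger pads; the fingertips stand 8 mm ahead of it and the grasp point (between the pads) lies 11 mm behind it; z points along the fingers, y is the direction in which the jaws open and shut (so a half turn about z gives the same grasp; the last joint's range is limited). The gripper opens to 85 mm and grips with 20 to 120 N. Pads are 22 mm wide; open, the fingers measure 114 mm over their backs; the gripper's body (76 mm by 85 mm) begins 54 mm behind the grasp point. The pads swing forward as they close: fully open they stand 13 mm farther back than shut.
Start: joints at [-1.408, 0.383, 0.044, 1.598, -0.018, 1.161, -0.05], TCP at [167.581, 628.028, 218.069] pointing down, gripper open.
Joint ranges: [-2.61, 2.61], [-0.41, 2.15], [-1.48, 1.57], [0, 2.5], [-1.57, 4.71], [0.05, 1.97], [-2.85, 2.85]. Speed limits (rad/s): [2.79, 2.79, 3.14, 3.14, 3.14, 3.14, 3.14].

### API

Orientations are given as a rotation vector (axis times angle).
In Python, from cell import robot gives the robot as it stands.
- The arm moves only by the tool apply_moves, never from a script. Its argument "deltas" is a list of rows, each a list of 3 entries, a list of its own where there are three numbers: the shift along the tool's x, y, z in cm, then the turn about the tool's z in rad, then the finger opening in cm, from 0 to 8.54. A call has exactly 5 rows; each row is the pose to reach, as a shift and turn from the pose commanded when the call began, along the tool's axes at that moment; what a row does not reach only later rows make up. A row lasts 1/12 s, in which the tool goes at most 41.7 mm and 7.16 degrees, less where a joint would pass 70% of its speed; a pose out of reach is approached as far as the arm can. A call with a gripper value outside its range is refused whole. The fingers move at their own pace and stop on an object; "newtons" is the grip in N (left out, the last holds). Time passes only in rows, so rows that repeat a pose let the fingers close, or fill a call up. It gives the time, the measured TCP pose, the force and the opening at its end, in the units of the state.
- robot.observe(): the state, without advancing time (a new reading comes with each control period).
- robot.camera(name): name is "scene" or "side" or "wrist"; returns the picture (480x640x3 uint8, blue, green, red); there is no depth.
- robot.camera_params(name): a dict with "vfov" (degrees; the focal length in pixels is half the picture's height over the tangent of half this angle, whatever the lens; pixels are square), "cx", "cy" (the principal point, pixels), "xyz" and "rotation" of the camera in the world. Camera axes: x right, y up, looking along -z (the intrinsics and any distortion apply to the point x, -y, -z); pixel columns grow to the right and rows downward; lengths in mm; the calibration is good to about 2 mm. A picture is of the moment at which its call begins: read the wrist's pose just before it. camera_params takes no time and is no camera call; for the wrist camera it gives the pose at the moment of the call.
- robot.close_job(): hands the job in, once; it reports no verdict.
The state is a dict: "clock": time; "joints": joint angles; "joint_vel": joint speeds; "joint_torque": joint torques, N m; "eef_pos": TCP position; "tcp_rot": TCP orientation; "force": force on the tool from outside, world axes, zero at the start; "wrist_torque": the same for the moment, N m; "finger_gap": finger opening in mm.
Only numpy, scipy, OpenCV 4.12 (cv2) and the standard library are available. Lean on these libraries where they do the work, as an engineer would, in place of code of your own. Each camera call takes 0.05 s, during which the arm holds its last target.

### The job

Put the three steel measuring scoops away on the hook of the scoop stand: hang each by the eye of its handle, the largest first, then the medium one, then the small one, so that they hang free, each nested in the bowl of the one before. Let each one go before you fetch the next, and leave the other things on the counter as they stand. The stand's rod is clamped at a different height every day, so feel or look where the hook is.

Things in the scene. Friction and masses are not known exactly. Their poses are not given: they have to be found in the camera images.
- large_scoop: largest of three plain steel measuring scoops: round flat-bottomed bowl, 92 mm across the rim, 46 mm deep, stands mouth up. Origin: centre of the bowl's underside; z to the mouth, x along the straight flat handle (16 mm wide, 4 mm thick, top at z=46 mm, level with the rim), free from x=46 to 118 mm, eye at its end. About 150 g
- medium_scoop: middle one of three plain steel measuring scoops: round flat-bottomed bowl, 76 mm across the rim, 40 mm deep, stands mouth up. Origin: centre of the bowl's underside; z to the mouth, x along the straight flat handle (16 mm wide, 4 mm thick, top at z=40 mm, level with the rim), free from x=38 to 118 mm, eye at its end. About 115 g
- small_scoop: smallest of three plain steel measuring scoops: round flat-bottomed bowl, 60 mm across the rim, 34 mm deep, stands mouth up. Origin: centre of the bowl's underside; z to the mouth, x along the straight flat handle (16 mm wide, 4 mm thick, top at z=34 mm, level with the rim), free from x=30 to 118 mm, eye at its end. About 90 g
- large_scoop_eye (a point): centre of the hanging eye in the large scoop's handle: round hole, 12.4 mm wide, axis along the scoop's z, in a ring 23 mm across and 4 mm thick; 130 mm from the bowl's axis
- medium_scoop_eye (a point): centre of the hanging eye in the medium scoop's handle: round hole, 12.4 mm wide, axis along the scoop's z, in a ring 23 mm across and 4 mm thick; 130 mm from the bowl's axis
- small_scoop_eye (a point): centre of the hanging eye in the small scoop's handle: round hole, 12.4 mm wide, axis along the scoop's z, in a ring 23 mm across and 4 mm thick; 130 mm from the bowl's axis
- scoop_stand: fixed stand; origin: middle of its underside. Wooden foot 150 x 120 x 20 mm; at x=+50 mm stands a tube in which a bent 8 mm rod is clamped (holds 60 N); the rod comes forward to -x and ends in one upturned hook, nothing over 310 mm high. Its lowest point (centre of the rod, x=-40, y=0) is 216 to 266 mm up: the height varies and no pose tells it
- shot_glass: bystander: small glass, 47 mm wide, 58 mm high; origin under its middle
- espresso_cup: bystander: espresso cup with handle, 58 x 87 x 55 mm; origin at its underside
- tamper: bystander: coffee tamper, 58 mm wide, 83 mm high; origin under its middle
- below_hook_tip (a point): point on the counter straight below the hook's tip, a 10 mm ball 30 mm higher than the hook's lowest point (246 to 296 mm up, to its centre). From the ball a straight prong runs 34 mm down, leaning 40 degrees from vertical, tip toward the stand's -x, then bends into the lowest point; an eye goes over the ball if held about square to the prong

How it is judged:
By the outcome, as a careful person would: the job done as asked, in the order asked, and still so for the second after the job is handed in, with the robot touching nothing.
It also fails if it takes over 72 s, if anything falls off the work surface, if the arm or the gripper's body presses on something with over 40 N, if the wrist force passes 120 N, or if a joint passes its speed limit or range.

## Working session

There is one attempt and no reset: what is moved stays moved. The work goes in short steps, Python scripts to look and compute and a tool call to move; the robot and the scene stay as the last step left them, time stands still between calls to the robot, and variables do not carry over. Pictures are saved under pics/ and viewed, and the job is handed in when it is done.

Besides the shell and the picture viewer there is one more tool, called after ">>>" as name(argument=value, ...), one argument or row to a line, values as JSON. apply_moves: Moves the arm, as the interface text tells. Its arguments: {"type":"object","properties":{"deltas":{"type":"array"},"newtons":{"type":"number"}},"required":["deltas"]}

```bash
ls -la; mkdir -p pics; cat > h.py <<'E'
from cell import robot
import numpy as np, cv2
from scipy.spatial.transform import Rotation as R
def rot(p):
    r=np.array(p["rotation"],float)
    return r if r.shape==(3,3) else R.from_rotvec(r).as_matrix()
def K(p):
    f=240/np.tan(np.radians(p["vfov"])/2); return np.array([[f,0,p["cx"]],[0,f,p["cy"]],[0,0,1]])
def ray(p,u,v):
    D=np.array(p.get("distortion",p.get("dist",[0]*5)),float) if True else 0
    q=cv2.undistortPoints(np.array([[[u,v]]],float),K(p),D)[0,0]
    d=rot(p)@np.array([q[0],-q[1],-1.0]); return np.array(p["xyz"],float),d/np.linalg.norm(d)
def onz(p,u,v,z):
    o,d=ray(p,u,v); return o+d*(z-o[2])/d[2]
def tri(l):
    A=np.zeros((3,3));b=np.zeros(3)
    for o,d in l:
        M=np.eye(3)-np.outer(d,d);A+=M;b+=M@o
    x=np.linalg.solve(A,b); return x,[float(np.linalg.norm((np.eye(3)-np.outer(d,d))@(x-o))) for o,d in l]
def proj(p,X):
    D=np.array(p.get("distortion",p.get("dist",[0]*5)),float)
    c=rot(p).T@(np.array(X,float)-np.array(p["xyz"])); 
    return cv2.projectPoints(np.array([[c[0],-c[1],-c[2]]]),np.zeros(3),np.zeros(3),K(p),D)[0].ravel()
def st():
    s=robot.observe(); return s
def show():
    s=robot.observe()
    print("t",round(s["clock"],2),"pos",np.round(s["eef_pos"],1),"rot",np.round(s["tcp_rot"],3),"F",np.round(s["force"],1),"T",np.round(s["wrist_torque"],2),"gap",round(s["finger_gap"],1))
    return s
E
python3 - <<'E'
from h import *
s=show(); print(R.from_rotvec(s["tcp_rot"]).as_matrix().round(3))
for n in("scene","side","wrist"):
    p=robot.camera_params(n);print(n,p)
    cv2.imwrite(f"pics/a_{n}.png",robot.camera(n))
E
```

```text
total 12
drwxr-xr-x  3 agent agent 4096 Dec  7 09:45 .
drwxr-xr-x 23 root  root  4096 Dec  7 09:45 ..
drwxr-xr-x  2 agent agent 4096 Dec  7 09:45 pics
t 0.0 pos [167.4 627.1 216.7] rot [-0.408 -3.115  0.004] F [0.5 0.2 0. ] T [-0.03 -0.03  0.02] gap 85.2
[[-0.966  0.258 -0.001]
 [ 0.258  0.966 -0.003]
 [-0.    -0.003 -1.   ]]
scene {'vfov': 56.24006845644205, 'cx': 318.63777230367845, 'cy': 238.56869732148908, 'xyz': array([-445.43988271, -441.43866405,  781.7568059 ]), 'rotation': array([ 0.87235486, -0.5554562 , -1.0201451 ])}
side {'vfov': 47.41239704720281, 'cx': 313.3834398882322, 'cy': 231.56763563582825, 'xyz': array([  600.94496193, -1108.36645535,   560.61102041]), 'rotation': array([1.15824289, 0.06983598, 0.05733276])}
wrist {'vfov': 59.544277207065406, 'cx': 319.7099198127326, 'cy': 235.66072021102826, 'xyz': array([ 89.57893794, 648.8945352 , 372.20658029]), 'rotation': array([-0.27366935, -0.20823629,  1.29947367])}
```

View pics/a_scene.png

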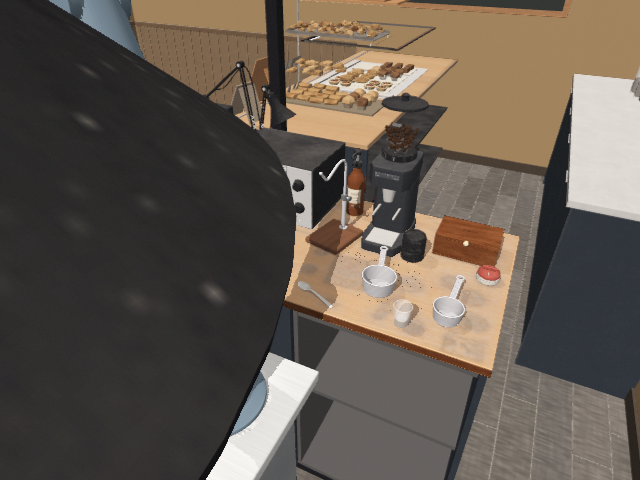

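View pics/a_side.png

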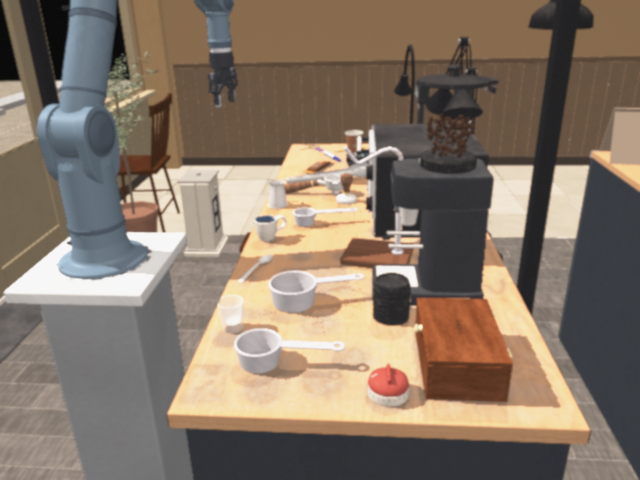

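View pics/a_wrist.png

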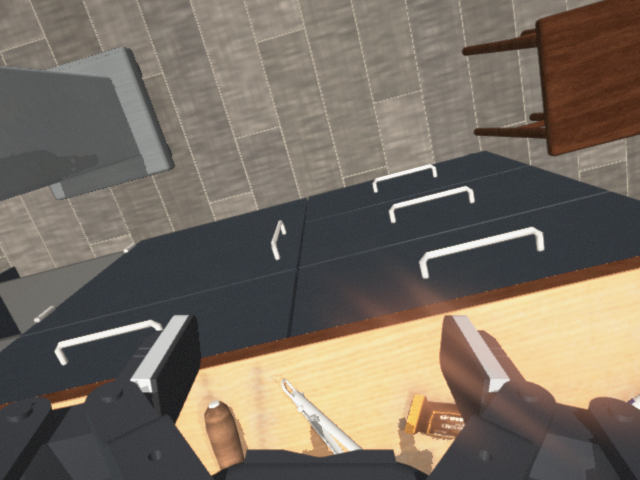

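```bash
python3 - <<'E'
import cv2
a=cv2.imread("pics/a_scene.png");b=cv2.imread("pics/a_side.png")
cv2.imwrite("pics/b1.png",cv2.resize(a[140:340,285:525],None,fx=3,fy=3,interpolation=cv2.INTER_CUBIC))
cv2.imwrite("pics/b2.png",cv2.resize(b[130:330,220:440],None,fx=3,fy=3,interpolation=cv2.INTER_CUBIC))
E
```

```text
(no output)
```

View pics/b1.png

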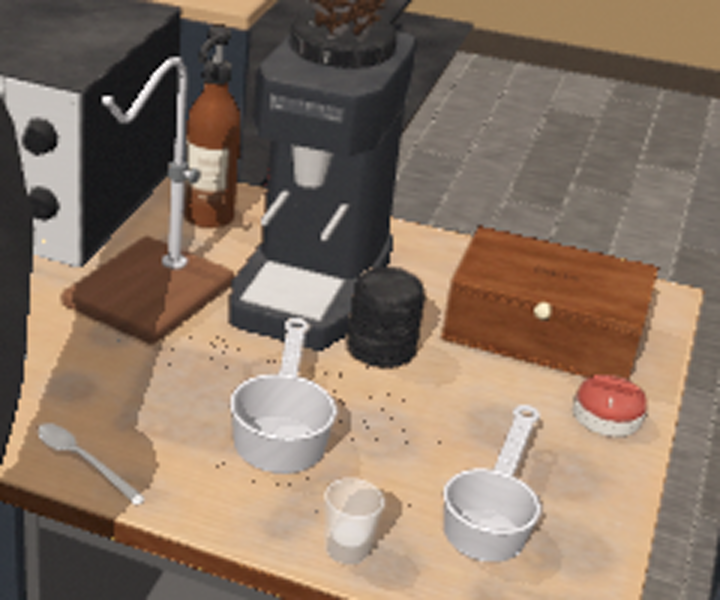

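View pics/b2.png

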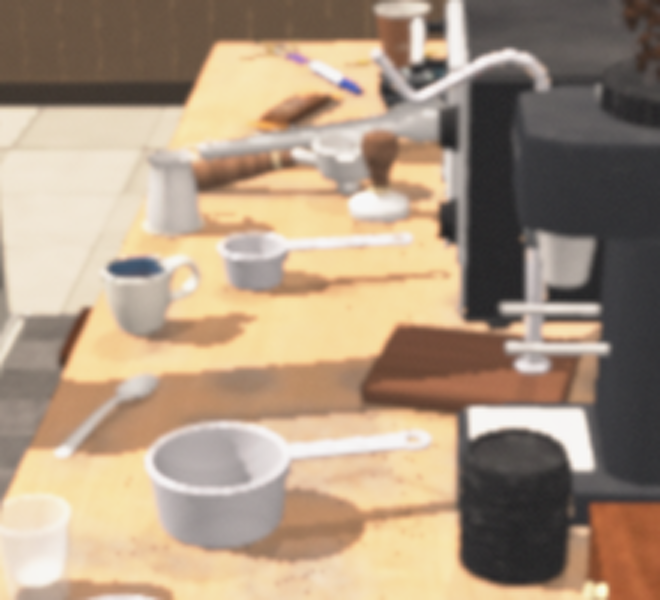

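```bash
python3 - <<'E'
from h import *
S=robot.camera_params("scene");D=robot.camera_params("side")
f=lambda a,b:print(*[np.round(x,1) for x in tri([ray(S,*a),ray(D,*b)])])
print("tip");f((321,173.3),(346,147.3))
print("Leye");f((383.7,248.3),(358.3,276.7))
print("Meye");f((460.3,277.3),(336,347))
print("L eye plane",onz(S,383.7,248.3,44),onz(D,358.3,276.7,44))
print("M eye plane",onz(S,460.3,277.3,38),onz(D,336,347,38))
print("S eye plane",onz(D,354.3,209.3,32), "Sbowl rim", onz(D,220+252/3,130+245/3,34))
print("L rim", onz(S,285+283/3,140+405/3,46),onz(D,220+216/3,130+453/3,46))
print("M rim", onz(S,285+491/3,140+505/3,40),onz(D,259.5,340,40))
for n,q in dict(footL=(65,295),footT=(150,237),footR=(232,275),footB=(155,325),tube=(175,263)).items(): print(n,onz(S,285+q[0]/3,140+q[1]/3,20).round(0))
for n,q in dict(tl=(400,325),tr=(600,340),bl=(365,395),tube=(533,366)).items(): print(n,onz(D,220+q[0]/3,130+q[1]/3,20).round(0))
p=robot.camera_params("wrist"); s=st(); T=R.from_rotvec(s["tcp_rot"]).as_matrix()
print("cam in tool", T.T@(p["xyz"]-s["eef_pos"]), (T.T@rot(p)).round(3))
E
```

```text
tip
[568.7  38.4 254.4] [2.6 2.6]
Leye
[ 598.  -150.7   43.9] [1.4 1.4]
Meye
[ 564.6 -376.8   38.9] [0.4 0.4]
L eye plane [ 595.68545303 -151.77175164   44.        ] [ 598.61828129 -148.06889616   44.        ]
M eye plane [ 566.30856909 -376.53692015   38.        ] [ 564.31704661 -376.25237357   38.        ]
S eye plane [585.58148301 250.8253175   32.        ] Sbowl rim [453.61190324 226.39119181  34.        ]
L rim [ 469.73206243 -182.73011428   46.        ] [ 469.44202242 -173.89206563   46.        ]
M rim [ 428.26384153 -375.38828039   40.        ] [ 437.88706209 -365.39355384   40.        ]
footL [575.  87.  20.]
footT [719.  56.  20.]
footR [687. -52.  20.]
footB [567. -17.  20.]
tube [682.  11.  20.]
tl [585.  90.  20.]
tr [741.  65.  20.]
bl [562. -35.  20.]
tube [686.  17.  20.]
cam in tool [  80.73398754    0.58014385 -155.42069607] [[ 0.001  0.949  0.314]
 [ 1.    -0.001 -0.001]
 [-0.001  0.314 -0.949]]
```

>>> apply_moves(
  deltas=[
    [[-2.6,-3.2,-0.2],0,8.5],
    [[-5.2,-6.4,-0.3],0,8.5],
    [[-7.8,-9.6,-0.5],0,8.5],
    [[-10.4,-12.8,-0.6],0,8.5],
    [[-13.0,-16.0,-0.8],0,8.5],
  ],
  newtons=20,
)

```text
clock: 0.57
eef_pos: [252.3, 437.7, 225.5]
tcp_rot: [-0.408, -3.115, 0.002]
force: [1.6, 0.2, 1.2]
finger_gap: 84.8
```

>>> apply_moves(
  deltas=[
    [[-2.6,-3.2,-0.1],0,8.5],
    [[-5.2,-6.4,-0.2],0,8.5],
    [[-7.8,-9.6,-0.3],0,8.5],
    [[-10.4,-12.8,-0.4],0,8.5],
    [[-13.0,-16.0,-0.5],0,8.5],
  ],
)

```text
clock: 0.98
eef_pos: [336.5, 249.7, 230.9]
tcp_rot: [-0.408, -3.115, -0.0]
force: [1.5, 0.5, -0.6]
finger_gap: 85.4
```

>>> apply_moves(
  deltas=[
    [[-2.6,-3.2,0],0,8.5],
    [[-5.2,-6.4,0],0,8.5],
    [[-7.8,-9.6,0],0,8.5],
    [[-10.4,-12.8,0],0,8.5],
    [[-13.0,-16.0,0],0,8.5],
  ],
)

```text
clock: 1.4
eef_pos: [420.7, 61.6, 231.1]
tcp_rot: [0.408, 3.115, 0.002]
force: [-0.0, 0.8, 0.4]
finger_gap: 84.8
```

```bash
python3 - <<'E'
from h import *
p=robot.camera_params("wrist");np.save("wp1.npy",p,allow_pickle=True);print(proj(p,(569,38,254)))
cv2.imwrite("pics/c_w.png",robot.camera("wrist"))
E
```

```text
[350.36673577 610.00451026]
```

View pics/c_w.png

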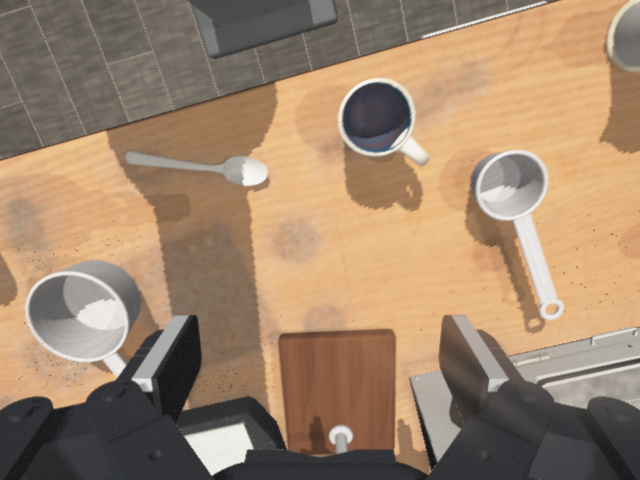

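>>> apply_moves(
  deltas=[
    [[-2.7,-3.1,0],-0.1,8.5],
    [[-5.4,-6.2,0],-0.2,8.5],
    [[-8.1,-9.3,0],-0.3,8.5],
    [[-10.8,-12.4,0],-0.4,8.5],
    [[-13.5,-15.5,0],-0.45,8.5],
  ],
)

```text
clock: 1.87
eef_pos: [494.5, -85.6, 230.8]
tcp_rot: [0.285, -3.128, -0.003]
force: [0.7, 0.7, -0.2]
finger_gap: 84.9
```

```bash
python3 - <<'E'
from h import *
p=np.load("wp1.npy",allow_pickle=True).item()
print("S eye",onz(p,551,310,32),"rim",onz(p,511,186,34),"L rim",onz(p,84,313,46),"tubebase",onz(p,340,437,22))
for q in((279,334),(394,330)):print(onz(p,*q,20))
print("cup",onz(p,376,118,55))
s=show();print(np.round(s["joints"],3)); 
p=robot.camera_params("wrist");np.save("wp2.npy",p,allow_pickle=True)
cv2.imwrite("pics/d_w.png",robot.camera("wrist"))
E
```

```text
S eye [584.41310495 245.85812296  32.        ] rim [454.6555038  222.50437337  34.        ] L rim [ 468.38895777 -171.69022818   46.        ] tubebase [688.38054966  14.56789083  22.        ]
[549.68994926 -13.44137715  20.        ]
[574.81747014  98.34970546  20.        ]
cup [368.84407198 120.92694797  55.        ]
t 1.87 pos [494.5 -85.6 230.8] rot [ 2.850e-01 -3.128e+00 -3.000e-03] F [ 0.7  0.7 -0.2] T [ 0.07  0.01 -0.01] gap 84.9
[-0.677  0.096  0.82   1.963 -0.08   1.115  1.929]
```

View pics/d_w.png

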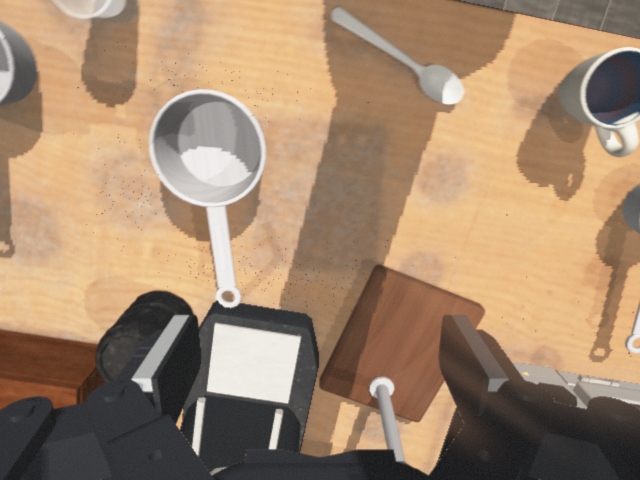

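```bash
python3 - <<'E'
from h import *
p=np.load("wp2.npy",allow_pickle=True).item()
im=cv2.imread("pics/d_w.png")
cv2.imwrite("pics/d2.png",cv2.resize(im[80:330,120:340],None,fx=2.4,fy=2.4,interpolation=cv2.INTER_CUBIC))
e=onz(p,228,296,46);r=onz(p,207,148,46);print("L eye",e,"rim",r,np.linalg.norm(e-r),np.degrees(np.arctan2(e[1]-r[1],e[0]-r[0])))
h=onz(p,217,210,46);print(h,np.degrees(np.arctan2(e[1]-h[1],e[0]-h[0])))
print("M rimedge",onz(p,2,110,40)); print("grinder base front",onz(p,215,308,20),onz(p,300,318,20)); print("tube",onz(p,381,386,22), [onz(p,*q,20).round(0) for q in ((380,266),(483,313),(320,387))])
E
```

```text
L eye [ 596.89470979 -149.10656351   46.        ] rim [ 469.75563602 -180.54879171   46.        ] 130.9693009591993 13.890864787573607
[ 519.28893196 -167.26449816   46.        ] 13.168969795545951
M rimedge [ 470.58990796 -343.99124034   40.        ]
grinder base front [ 625.94331573 -163.84430167   20.        ] [621.80014164 -80.52840405  20.        ]
tube [683.89685409  15.38087429  22.        ] [array([554., -16.,  20.]), array([584.,  95.,  20.]), array([698., -46.,  20.])]
```

View pics/d2.png

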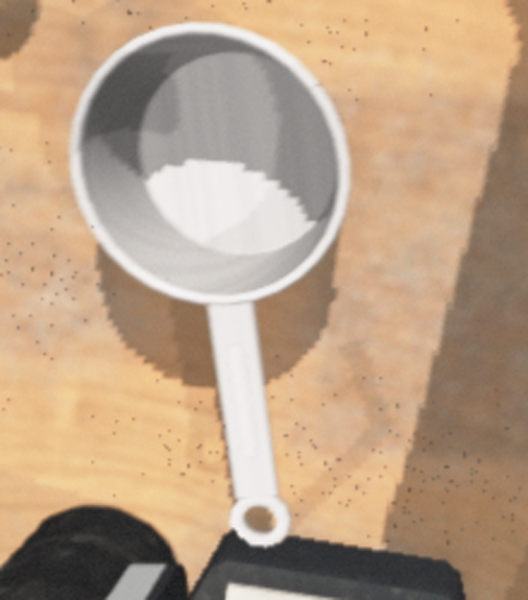

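```bash
python3 - <<'E'
from h import *
D=robot.camera_params("side")
for u,v in((393,165),(393,205),(420,165),(425,88),(385,270),(377,300)):
  o,d=ray(D,u,v)
  for y in(-160,-80):print((u,v),(o+d*(y-o[1])/d[1]).round(0))
E
```

```text
(393, 165) [ 659. -160.  277.]
(393, 165) [664. -80. 253.]
(393, 205) [ 661. -160.  201.]
(393, 205) [666. -80. 170.]
(420, 165) [ 706. -160.  277.]
(420, 165) [715. -80. 253.]
(425, 88) [ 708. -160.  411.]
(425, 88) [717. -80. 398.]
(385, 270) [ 650. -160.   66.]
(385, 270) [654. -80.  24.]
(377, 300) [ 636. -160.   -1.]
(377, 300) [639. -80. -49.]
```

```bash
cat >> h.py <<'E'
def to(x,y,z,yaw=None,s=None):
    s=s or robot.observe(); T=R.from_rotvec(s["tcp_rot"]).as_matrix()
    th=np.degrees(np.arctan2(T[1,0],T[0,0]))
    d=T.T@(np.array([x,y,z])-s["eef_pos"])/10
    t=0 if yaw is None else -np.radians((yaw-th+180)%360-180)
    print("yaw",round(th,1),"delta cm",d.round(2),"norm mm",round(10*np.linalg.norm(d),1),"turn",round(t,3))
E
python3 - <<'E'
from h import *
to(564,-157,100,193.5)
E
```

```text
yaw -169.8 delta cm [-5.43 -7.24 13.24] norm mm 160.4 turn -0.058
```

>>> apply_moves(
  deltas=[
    [[-1.1,-1.7,0.5],0,8.5],
    [[-2.2,-3.4,1.5],0,8.5],
    [[-3.3,-5.1,4.0],-0.03,8.5],
    [[-4.4,-6.8,7.0],-0.05,8.5],
    [[-5.6,-8.3,10],-0.05,8.5],
  ],
)

```text
clock: 2.33
eef_pos: [565.1, -157.9, 129.9]
tcp_rot: [-0.354, 3.121, 0.001]
force: [0.0, 1.3, 0.3]
finger_gap: 84.8
```

```bash
python3 - <<'E'
from h import *
show();to(564,-157,33,193.5)
p=robot.camera_params("wrist");np.save("wp3.npy",p,allow_pickle=True)
cv2.imwrite("pics/e_w.png",robot.camera("wrist"))
E
```

```text
t 2.33 pos [ 565.1 -157.9  129.9] rot [-3.540e-01  3.121e+00  1.000e-03] F [0.  1.3 0.3] T [-0.02 -0.06 -0.04] gap 84.8
yaw -167.0 delta cm [0.1  0.11 9.69] norm mm 96.9 turn -0.009
```

View pics/e_w.png

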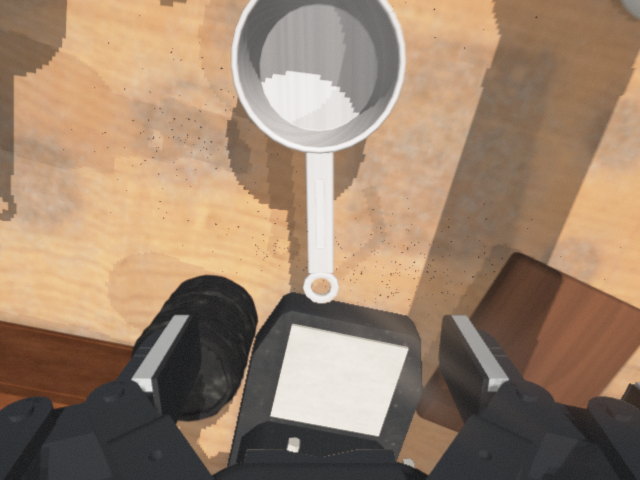

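```bash
python3 - <<'E'
from h import *
p=np.load("wp3.npy",allow_pickle=True).item()
e=onz(p,321,287,46);h=onz(p,320,155,46);print(e,h,np.degrees(np.arctan2(*(e-h)[1::-1])),"rim",onz(p,319,70,46))
for q in((147,330),(210,277),(255,320)):print("jar",[onz(p,*q,z).round(0) for z in (30,60)])
T=R.from_rotvec(st()["tcp_rot"]).as_matrix();c=np.array(st()["eef_pos"])
for sgn in(-1,1):print("finger",c+T@np.array([-13,sgn*57,0]))
E
```

```text
[ 596.69834068 -148.96524175   46.        ] [ 517.05904681 -168.03586811   46.        ] 13.46661184526618 rim [ 473.60891312 -178.63502311   46.        ]
jar [array([ 663., -257.,   30.]), array([ 642., -248.,   60.])]
jar [array([ 614., -221.,   30.]), array([ 599., -215.,   60.])]
jar [array([ 639., -186.,   30.]), array([ 621., -185.,   60.])]
finger [ 587.68128108 -212.59105447  121.99732223]
finger [ 562.33579687 -101.44458961  121.73316742]
```

>>> apply_moves(
  deltas=[
    [[0.2,0.1,2.5],0,4.0],
    [[0.2,0.1,5.0],0,4.0],
    [[0.2,0.1,7.5],0,4.0],
    [[0.2,0.1,9.7],0,4.0],
    [[0.2,0.1,9.7],0,4.0],
  ],
)

```text
clock: 2.8
eef_pos: [557.3, -154.5, 29.1]
tcp_rot: [0.354, -3.111, -0.006]
force: [-1.1, 0.4, -1.4]
finger_gap: 40.1
```

```bash
python3 - <<'E'
from h import *
show()
cv2.imwrite("pics/f_w.png",robot.camera("wrist"))
E
```

```text
t 2.8 pos [ 557.3 -154.5   29.1] rot [ 0.354 -3.111 -0.006] F [-1.1  0.4 -1.4] T [-0.01  0.   -0.01] gap 40.1
```

View pics/f_w.png

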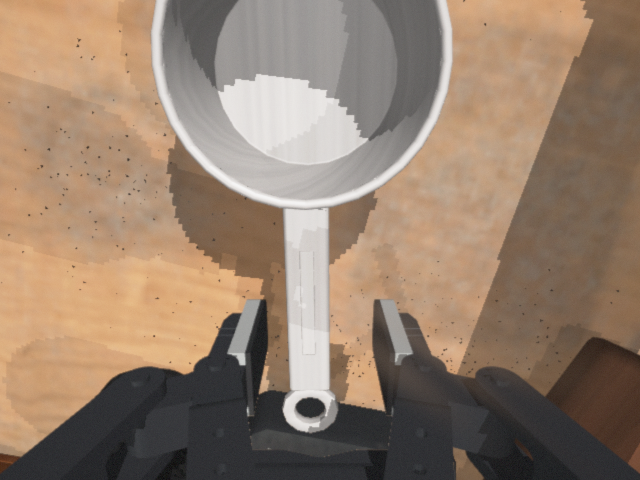

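>>> apply_moves(
  deltas=[
    [[-0.4,-0.2,-0.2],0,4.0],
    [[-0.8,-0.4,-0.4],0,4.0],
    [[-0.8,-0.4,-0.4],0,1.2],
    [[-0.8,-0.4,-0.4],0,1.2],
    [[-0.8,-0.4,-0.4],0,1.2],
  ],
  newtons=20,
)

```text
clock: 3.27
eef_pos: [571.5, -159.2, 39.2]
tcp_rot: [-0.354, 3.12, 0.0]
force: [0.1, -0.3, 1.1]
finger_gap: 11.8
```

```bash
python3 - <<'E'
from h import *
show()
cv2.imwrite("pics/g_w.png",robot.camera("wrist"))
E
```

```text
t 3.27 pos [ 571.5 -159.2   39.2] rot [-0.354  3.12   0.   ] F [ 0.1 -0.3  1.1] T [-0.04 -0.03 -0.  ] gap 11.8
```

View pics/g_w.png

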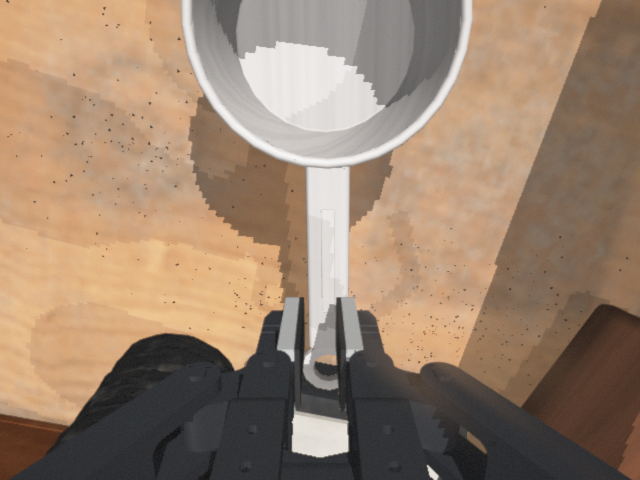

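```bash
python3 - <<'E'
import cv2
a=cv2.imread("pics/g_w.png")
cv2.imwrite("pics/g2.png",cv2.resize(a[240:420,240:420],None,fx=3.3,fy=3.3,interpolation=cv2.INTER_CUBIC))
from h import *
show(); cv2.imwrite("pics/g_side.png",cv2.resize(robot.camera("side")[230:330,250:450],None,fx=4,fy=4,interpolation=cv2.INTER_CUBIC))
E
```

```text
t 3.32 pos [ 571.1 -159.    38.8] rot [-3.540e-01  3.121e+00  1.000e-03] F [ 0.5 -0.6 -0.2] T [0.02 0.06 0.01] gap 12.2
```

View pics/g2.png

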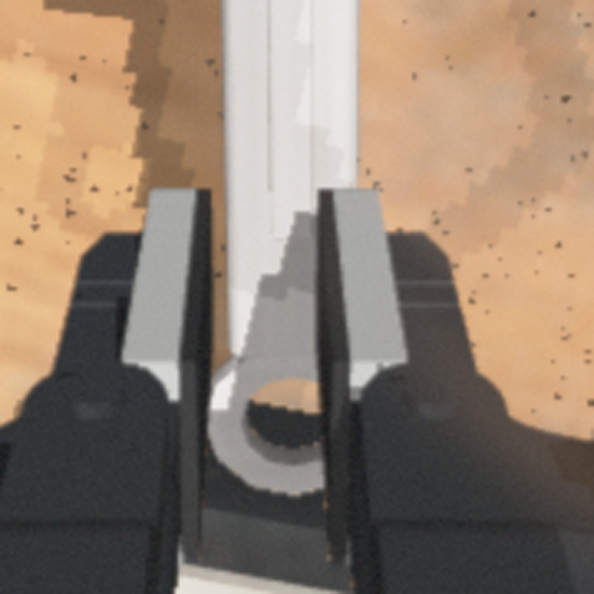

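View pics/g_side.png

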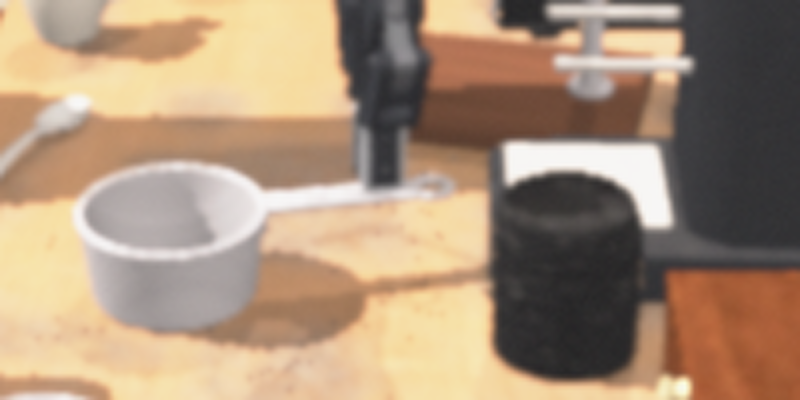

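```bash
python3 - <<'E'
from h import *
D=robot.camera_params("side");p=robot.camera_params("wrist")
o,d=ray(D,345.7,276.8);print((o+d*(-159-o[1])/d[1]).round(1))
print([onz(p,326.5,370,z).round(1) for z in (40,46,50)])
s=st();T=R.from_rotvec(s["tcp_rot"]).as_matrix()
for off in([11,6,8],[11,-6,8],[11,6,-8]):print(off,proj(p,s["eef_pos"]+T@np.array(off,float)))
# handle width rows
o1=onz(p,308,280,46);o2=onz(p,347.5,280,46);print(np.linalg.norm(o1-o2))
print(p["xyz"])
E
```

```text
[ 574.  -159.    49.2]
[array([ 600.9, -148.2,   40. ]), array([ 596.6, -149.3,   46. ]), array([ 593.8, -150.1,   50. ])]
[11, 6, 8] [332.18112086 270.06184477]
[11, -6, 8] [303.73129934 270.03654395]
[11, 6, -8] [333.36014489 286.34509073]
15.202643530528318
[ 492.14822082 -176.46113374  193.86522864]
```

>>> apply_moves(
  deltas=[
    [[0,0,0],0,4.0],
    [[0,0.2,0],0,4.0],
    [[0,0.2,0.7],0,4.0],
    [[0,0.2,1.4],0,4.0],
    [[0,0.2,1.4],0,4.0],
  ],
)

```text
clock: 3.78
eef_pos: [568.5, -156.3, 21.9]
tcp_rot: [0.355, -3.118, -0.003]
force: [0.2, 0.8, -0.2]
finger_gap: 40.2
```

>>> apply_moves(
  deltas=[
    [[0,0,0],0,4.0],
    [[0,0,0],0,1.2],
    [[0,0,0],0,1.2],
    [[0,0,0],0,1.2],
    [[0,0,0],0,1.2],
  ],
)

```text
clock: 4.2
eef_pos: [570.2, -157.2, 24.1]
tcp_rot: [0.354, -3.121, -0.0]
force: [0.2, -0.1, -0.1]
finger_gap: 15.1
```

```bash
python3 - <<'E'
from h import *
show()
a=robot.camera("wrist")
cv2.imwrite("pics/i_w.png",cv2.resize(a[240:420,240:420],None,fx=3.3,fy=3.3,interpolation=cv2.INTER_CUBIC))
cv2.imwrite("pics/i_side.png",cv2.resize(robot.camera("side")[230:330,250:450],None,fx=4,fy=4,interpolation=cv2.INTER_CUBIC))
E
```

```text
t 4.2 pos [ 570.2 -157.2   24.1] rot [ 0.354 -3.121 -0.   ] F [ 0.2 -0.1 -0.1] T [-0.03 -0.01  0.05] gap 15.1
```

View pics/i_w.png

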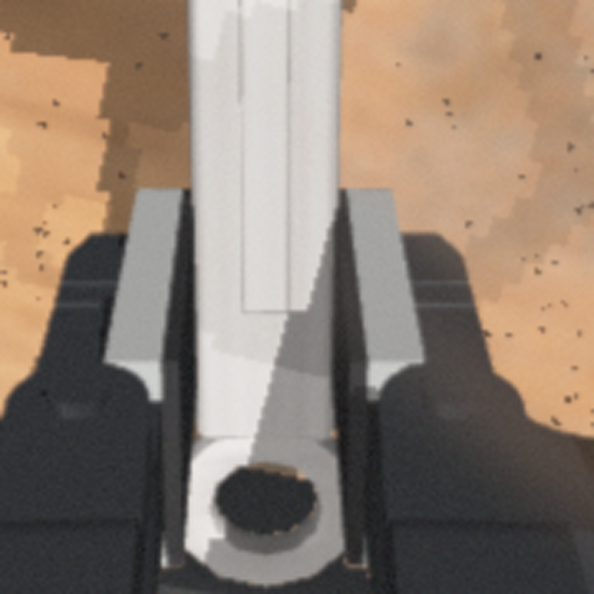

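View pics/i_side.png

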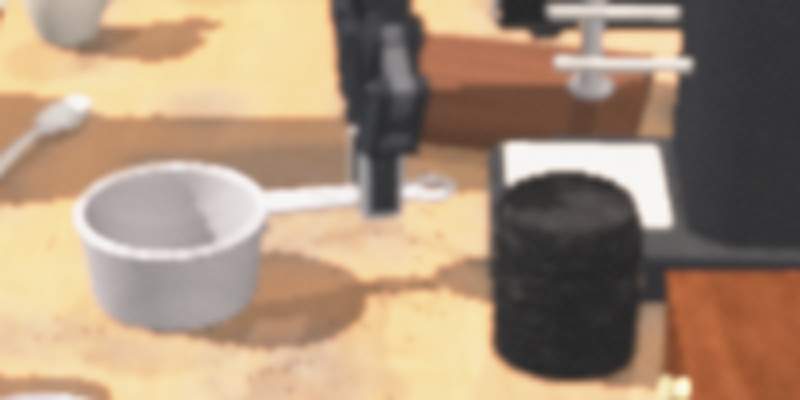

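>>> apply_moves(
  deltas=[
    [[0,0,-1],0,1.2],
    [[0,0,-2],0,1.2],
    [[0,0,-3],0,1.2],
    [[0,0,-4],0,1.2],
    [[0,0,-4],0,1.2],
  ],
)

```text
clock: 4.72
eef_pos: [572.3, -157.9, 67.1]
tcp_rot: [-0.353, 3.117, -0.002]
force: [0.7, -1.2, -1.3]
finger_gap: 15.2
```

```bash
python3 - <<'E'
from h import *
show()
cv2.imwrite("pics/j_side.png",cv2.resize(robot.camera("side")[200:330,250:450],None,fx=4,fy=4,interpolation=cv2.INTER_CUBIC))
E
```

```text
t 4.72 pos [ 572.3 -157.9   67.1] rot [-3.530e-01  3.117e+00 -2.000e-03] F [ 0.7 -1.2 -1.3] T [ 0.01 -0.21 -0.03] gap 15.2
```

View pics/j_side.png

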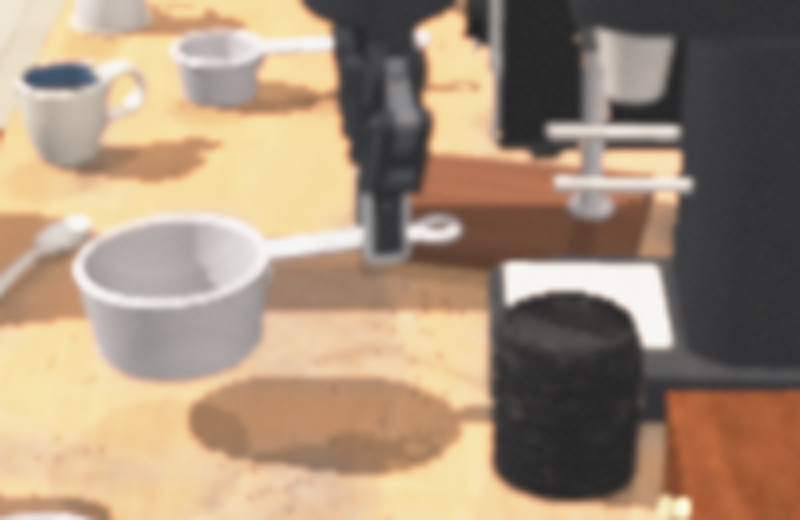

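>>> apply_moves(
  deltas=[
    [[0,0,-4.1],0,1.2],
    [[1,0,-8.1],0,1.2],
    [[3,0,-11.7],0,1.2],
    [[5,0,-15.3],0,1.2],
    [[7,0,-18.9],0,1.2],
  ],
)

```text
clock: 5.18
eef_pos: [500.6, -173.1, 253.8]
tcp_rot: [0.354, -3.12, -0.001]
force: [0.4, 1.2, -0.5]
finger_gap: 14.8
```

```bash
python3 - <<'E'
from h import *
show(); to(500,52,280,168)
cv2.imwrite("pics/k_side.png",cv2.resize(robot.camera("side")[100:330,200:450],None,fx=3,fy=3,interpolation=cv2.INTER_CUBIC)[:600])
E
```

```text
t 5.18 pos [ 500.6 -173.1  253.8] rot [ 3.54e-01 -3.12e+00 -1.00e-03] F [ 0.4  1.2 -0.5] T [ 0.11 -0.12  0.04] gap 14.8
yaw -167.1 delta cm [-4.98 21.95 -2.61] norm mm 226.6 turn 0.435
```

View pics/k_side.png

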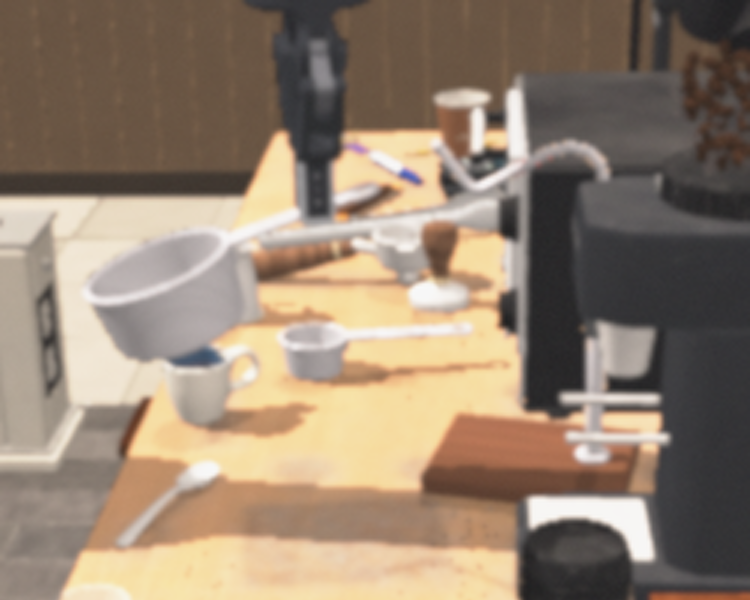

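>>> apply_moves(
  deltas=[
    [[0,2.8,-3.0],0.09,1.2],
    [[-0.5,6.8,-3.0],0.18,1.2],
    [[-1.5,10.8,-3.0],0.27,1.2],
    [[-2.5,14.8,-3.0],0.36,1.2],
    [[-4,18.5,-3.0],0.435,1.2],
  ],
)

```text
clock: 5.65
eef_pos: [496.7, 4.6, 283.1]
tcp_rot: [-0.339, -3.122, -0.003]
force: [-0.3, -0.3, -1.0]
finger_gap: 15.0
```

```bash
python3 - <<'E'
from h import *
show(); to(502,52,280,168)
cv2.imwrite("pics/l_side.png",cv2.resize(robot.camera("side")[100:330,200:450],None,fx=3,fy=3,interpolation=cv2.INTER_CUBIC)[:600])
p=robot.camera_params("wrist");np.save("wp4.npy",p,allow_pickle=True)
cv2.imwrite("pics/l_w.png",robot.camera("wrist"))
E
```

```text
t 5.65 pos [496.7   4.6 283.1] rot [-3.390e-01 -3.122e+00 -3.000e-03] F [-0.3 -0.3 -1. ] T [ 0.01 -0.15 -0.01] gap 15.0
yaw 167.6 delta cm [0.5  4.74 0.32] norm mm 47.8 turn -0.007
```

View pics/l_side.png

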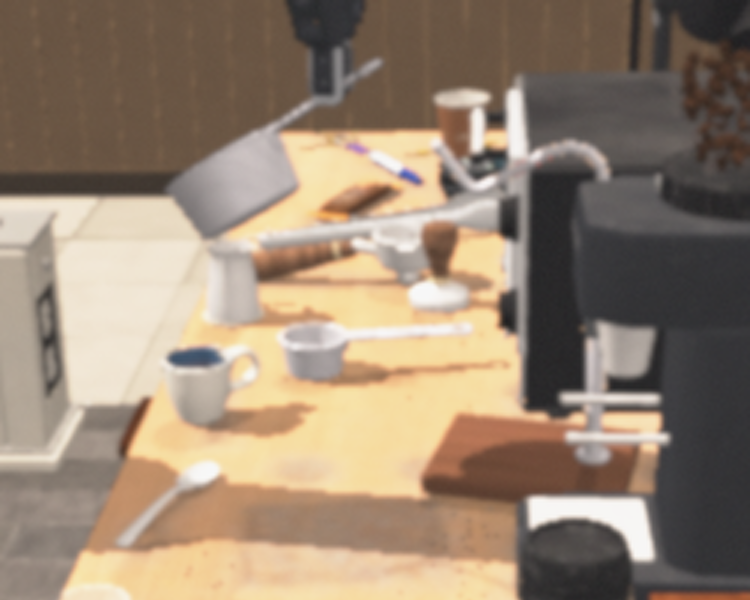

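View pics/l_w.png

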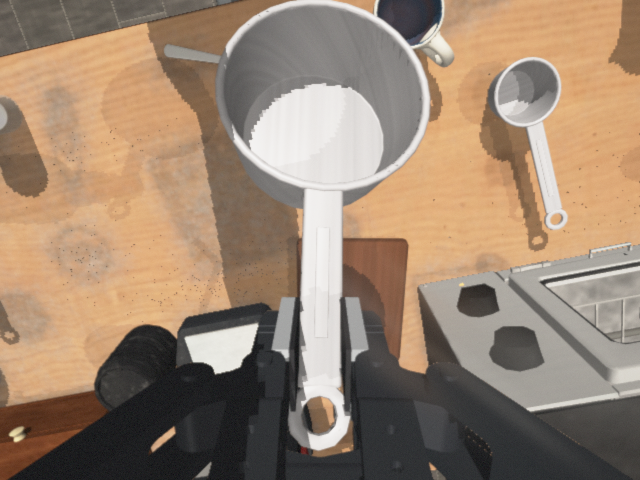

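```bash
python3 - <<'E'
from h import *
p=np.load("wp4.npy",allow_pickle=True).item();D=robot.camera_params("side");S=robot.camera_params("scene")
e,r=tri([ray(p,319,421),ray(D,325,121.7)]);print("eye",e,r)
s=st();T=R.from_rotvec(s["tcp_rot"]).as_matrix()
et=T.T@(e-s["eef_pos"]);print("eye in tool",et)
o,d=ray(p,319,421);dt=T.T@d;print("ray tool",dt, "angle",np.degrees(np.arccos(dt[2])))
a=cv2.imread("pics/a_side.png");b=cv2.imread("pics/a_scene.png")
cv2.imwrite("pics/hk.png",np.hstack([cv2.resize(a[130:180,330:420],None,fx=4.4,fy=6,interpolation=cv2.INTER_CUBIC),cv2.resize(b[150:200,305:365],None,fx=6,fy=6,interpolation=cv2.INTER_CUBIC)]))
E
```

```text
eye [526.77469607  12.29759696 317.50534828] [0.5915270461688602, 0.5915270461689482]
eye in tool [-28.75798576   3.89384179 -35.08254499]
ray tool [-0.6713469  -0.00301875  0.74113712] angle 42.17162889934944
```

View pics/hk.png

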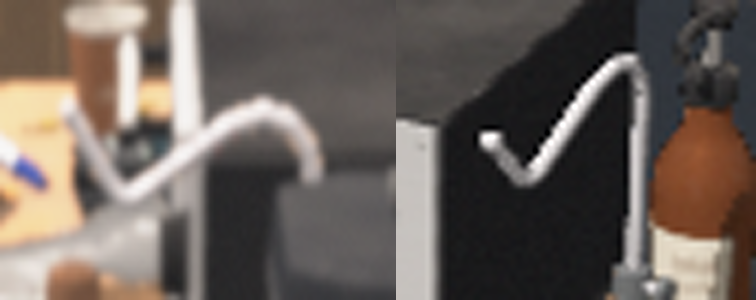

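>>> apply_moves(
  deltas=[
    [[0,0,0],0,1.2],
    [[-0.1,1.0,0.9],0,1.2],
    [[-0.1,2.0,1.8],0,1.2],
    [[-0.2,2.8,2.6],0,1.2],
    [[-0.2,2.8,2.6],0,1.2],
  ],
  newtons=30,
)

```text
clock: 6.17
eef_pos: [504.4, 33.0, 254.1]
tcp_rot: [-0.324, -3.12, 0.002]
force: [0.0, -0.1, -1.9]
finger_gap: 14.4
```

```bash
cat >> h.py <<'E'
def snap(tag,side=True):
    s=show();p=robot.camera_params("wrist");w=robot.camera("wrist")
    cv2.imwrite(f"pics/{tag}_w.png",w)
    W=cv2.resize(w[250:480,220:420],None,fx=2.2,fy=2.2,interpolation=cv2.INTER_CUBIC)
    np.save(f"{tag}_wp.npy",p,allow_pickle=True)
    if side:
        a=robot.camera("side");cv2.imwrite(f"pics/{tag}_s.png",a)
        A=cv2.resize(a[90:205,270:440],None,fx=2.1*230/110,fy=2.2*230/115,interpolation=cv2.INTER_CUBIC)
        A=A[:, :800-W.shape[1]]
        W=np.hstack([W,cv2.resize(A,(A.shape[1],W.shape[0]))])
    cv2.imwrite(f"pics/{tag}.png",W);return s,p
E
python3 - <<'E'
from h import *
s,p=snap("m")
print(proj(p,(568.7,38.4,254.4)))
E
```

```text
t 6.17 pos [504.4  33.  254.1] rot [-3.24e-01 -3.12e+00  2.00e-03] F [ 0.  -0.1 -1.9] T [ 0.02 -0.03  0.  ] gap 14.4
[358.25021567 425.09541837]
```

View pics/m.png

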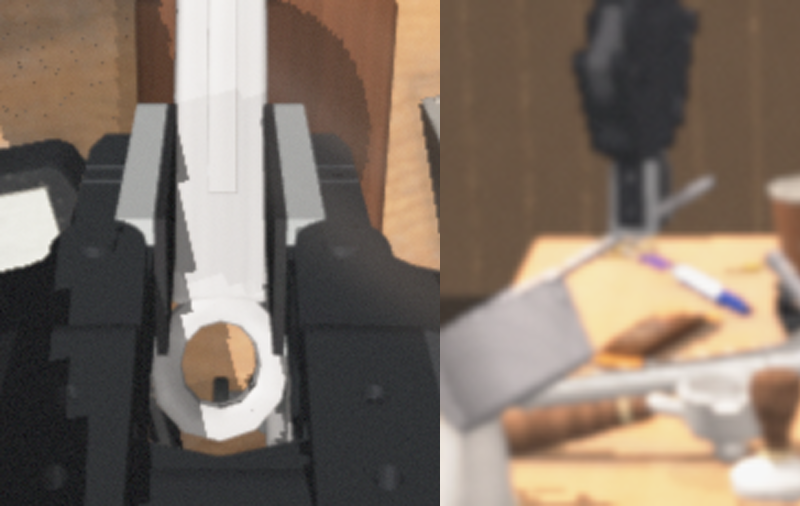

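>>> apply_moves(
  deltas=[
    [[0,0.7,0],0,1.2],
    [[0,1.3,0],0,1.2],
    [[0,1.9,0],0,1.2],
    [[0,1.9,0],0,1.2],
    [[0,1.9,0],0,1.2],
  ],
)

```text
clock: 6.68
eef_pos: [509.9, 50.6, 257.2]
tcp_rot: [-0.325, -3.125, -0.001]
force: [0.7, -0.0, -0.7]
finger_gap: 14.4
```

```bash
python3 - <<'E'
from h import *
s,p=snap("n")
print(proj(p,(568.7,38.4,254.4)))
E
```

```text
t 6.68 pos [509.9  50.6 257.2] rot [-3.250e-01 -3.125e+00 -1.000e-03] F [ 0.7 -0.  -0.7] T [ 0.   -0.09 -0.01] gap 14.4
[318.26386139 416.4722645 ]
```

View pics/n.png

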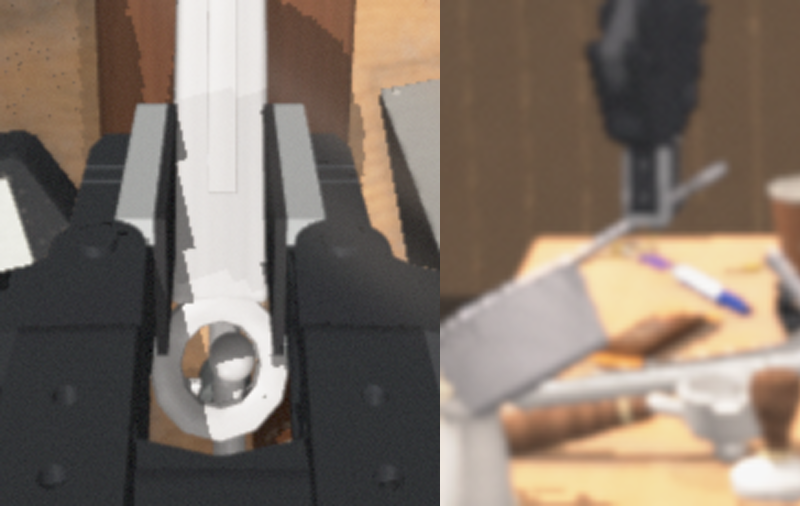

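>>> apply_moves(
  deltas=[
    [[-0.4,0.1,0.7],0,1.2],
    [[-0.9,0.2,1.3],0,1.2],
    [[-1.5,0.3,2.0],0,1.2],
    [[-2.1,0.3,2.7],0,1.2],
    [[-2.1,0.3,2.7],0,1.2],
  ],
)

```text
clock: 7.2
eef_pos: [531.0, 47.8, 227.9]
tcp_rot: [-0.329, -3.122, 0.004]
force: [-0.5, -0.3, -1.0]
finger_gap: 14.4
```

```bash
python3 - <<'E'
from h import *
s,p=snap("o")
E
```

```text
t 7.2 pos [531.   47.8 227.9] rot [-0.329 -3.122  0.004] F [-0.5 -0.3 -1. ] T [-0.01  0.02 -0.01] gap 14.4
```

View pics/o.png

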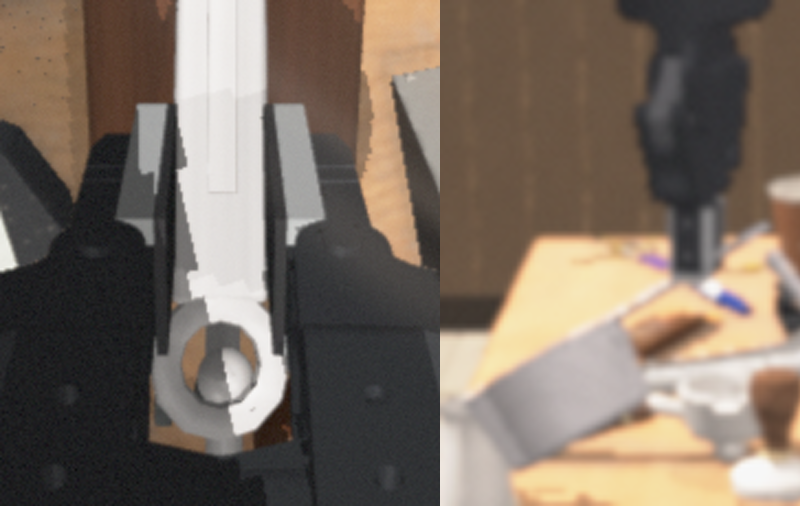

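>>> apply_moves(
  deltas=[
    [[0,0,0],0,1.2],
    [[0,0,0],0,1.2],
    [[0,0,0],0,1.2],
    [[0,0,0],0,1.2],
    [[0,0,0],0,1.2],
  ],
)

```text
clock: 7.72
eef_pos: [530.9, 48.6, 230.3]
tcp_rot: [-0.327, -3.124, -0.001]
force: [-0.3, -0.2, -2.7]
finger_gap: 14.6
```

```bash
python3 - <<'E'
from h import *
s,p=snap("q")
E
```

```text
t 7.72 pos [530.9  48.6 230.3] rot [-3.270e-01 -3.124e+00 -1.000e-03] F [-0.3 -0.2 -2.7] T [-0.1  -0.17 -0.  ] gap 14.6
```

View pics/q.png

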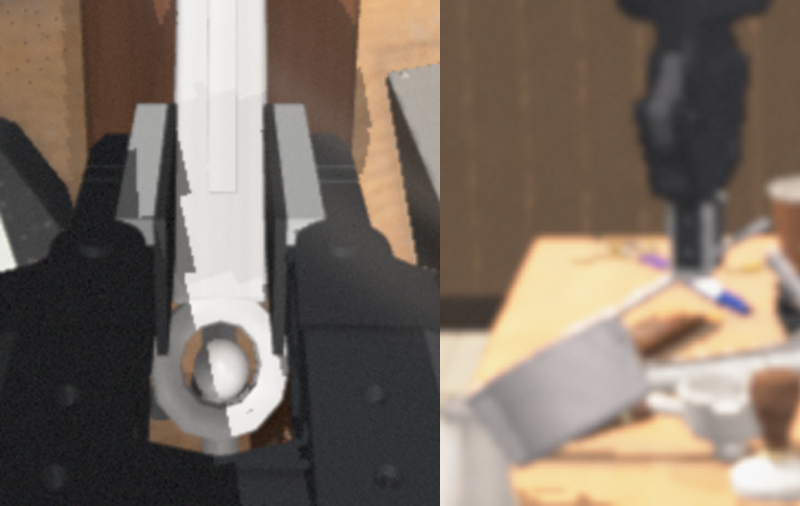

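>>> apply_moves(
  deltas=[
    [[-0.3,0,0.2],0,1.2],
    [[-0.5,0,0.4],0,1.2],
    [[-0.75,-0.03,0.65],0,1.2],
    [[-0.75,-0.03,0.65],0,1.2],
    [[-0.75,-0.03,0.65],0,1.2],
  ],
)

```text
clock: 8.23
eef_pos: [538.1, 46.3, 223.1]
tcp_rot: [-0.328, -3.123, 0.001]
force: [0.4, 0.3, -1.4]
finger_gap: 14.8
```

```bash
python3 - <<'E'
from h import *
s,p=snap("r")
E
```

```text
t 8.23 pos [538.1  46.3 223.1] rot [-3.280e-01 -3.123e+00  1.000e-03] F [ 0.4  0.3 -1.4] T [-0.03 -0.13  0.04] gap 14.8
```

View pics/r.png

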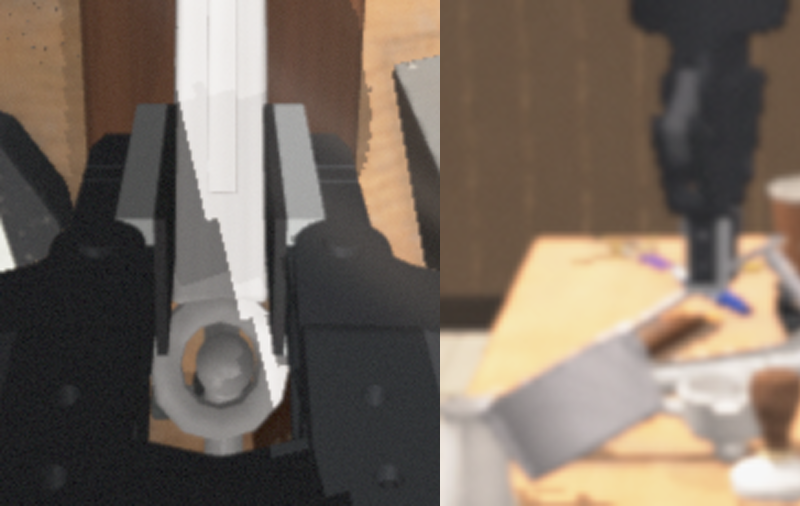

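>>> apply_moves(
  deltas=[
    [[-0.1,0.08,0.1],0,1.2],
    [[-0.3,0.08,0.2],0,1.2],
    [[-0.5,0.08,0.4],0,1.2],
    [[-0.5,0.08,0.4],0,1.2],
    [[-0.5,0.08,0.4],0,1.2],
  ],
)

```text
clock: 8.75
eef_pos: [543.2, 46.2, 219.3]
tcp_rot: [-0.328, -3.124, 0.0]
force: [0.1, 0.7, -1.2]
finger_gap: 14.5
```

```bash
python3 - <<'E'
from h import *
s,p=snap("t")
E
```

```text
t 8.75 pos [543.2  46.2 219.3] rot [-0.328 -3.124  0.   ] F [ 0.1  0.7 -1.2] T [ 0.06 -0.06  0.01] gap 14.5
```

View pics/t.png

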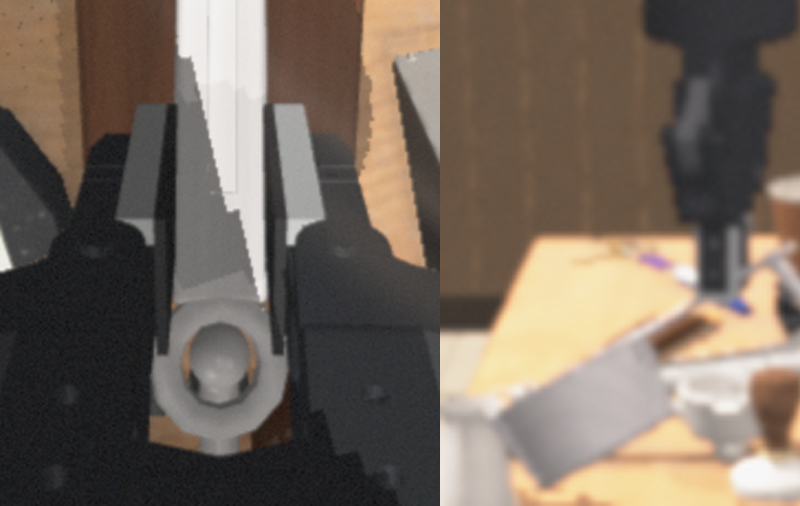

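>>> apply_moves(
  deltas=[
    [[-0.3,0,0.3],0,1.2],
    [[-0.6,0,0.6],0,1.2],
    [[-0.8,0,0.9],0,1.2],
    [[-0.8,0,0.9],0,1.2],
    [[-0.8,0,0.9],0,1.2],
  ],
  newtons=20,
)

```text
clock: 9.27
eef_pos: [551.1, 44.5, 210.2]
tcp_rot: [-0.328, -3.124, 0.0]
force: [-0.0, -0.2, -1.2]
finger_gap: 14.6
```

```bash
python3 - <<'E'
from h import *
s,p=snap("u")
E
```

```text
t 9.27 pos [551.1  44.5 210.2] rot [-0.328 -3.124  0.   ] F [-0.  -0.2 -1.2] T [-0.06 -0.03 -0.01] gap 14.6
```

View pics/u.png

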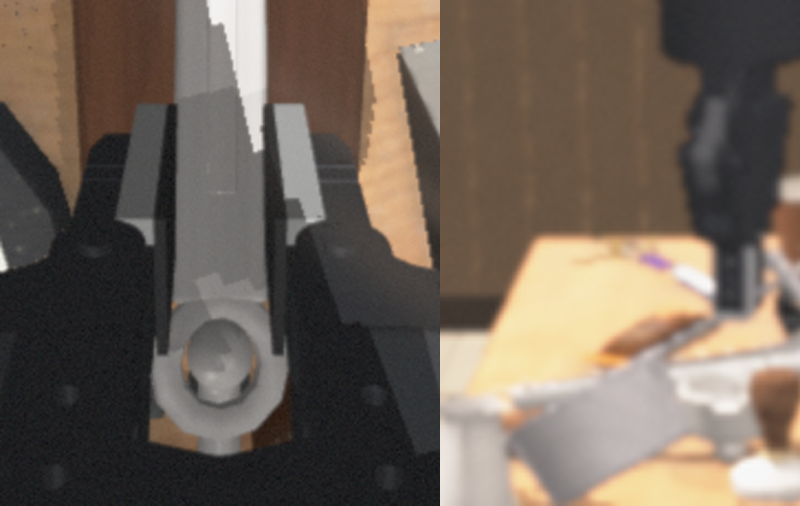

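>>> apply_moves(
  deltas=[
    [[-0.2,0,0.3],0,1.2],
    [[-0.4,0,0.5],0,1.2],
    [[-0.6,0,0.8],0,1.2],
    [[-0.6,0,0.8],0,1.2],
    [[-0.6,0,0.8],0,1.2],
  ],
)

```text
clock: 9.78
eef_pos: [556.8, 43.4, 202.1]
tcp_rot: [-0.328, -3.123, 0.0]
force: [0.0, -0.3, -1.2]
finger_gap: 14.5
```

```bash
python3 - <<'E'
from h import *
s,p=snap("v")
E
```

```text
t 9.78 pos [556.8  43.4 202.1] rot [-0.328 -3.123  0.   ] F [ 0.  -0.3 -1.2] T [-0.06 -0.07  0.02] gap 14.5
```

View pics/v.png

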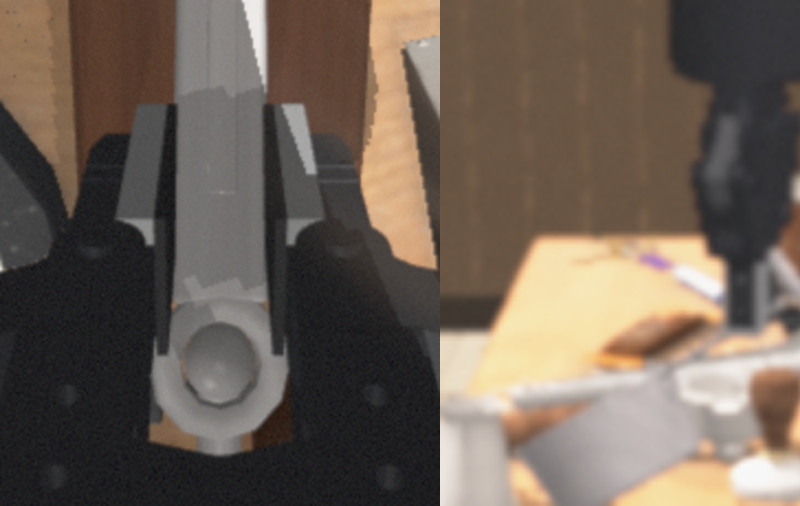

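>>> apply_moves(
  deltas=[
    [[0,0,0],0,3.0],
    [[0,0,0],0,3.0],
    [[0,0,0],0,3.5],
    [[0,0,0],0,4.0],
    [[0,0,-0.5],0,4.0],
  ],
)

```text
clock: 10.3
eef_pos: [556.2, 43.5, 206.9]
tcp_rot: [-0.327, -3.122, 0.0]
force: [0.0, 0.6, 0.8]
finger_gap: 39.6
```

```bash
python3 - <<'E'
from h import *
s,p=snap("w")
a=cv2.imread("pics/w_s.png");cv2.imwrite("pics/w2.png",cv2.resize(a[120:280,270:440],None,fx=3.5,fy=3.5))
E
```

```text
t 10.3 pos [556.2  43.5 206.9] rot [-0.327 -3.122  0.   ] F [0.  0.6 0.8] T [-0.05 -0.04  0.  ] gap 39.6
```

View pics/w.png

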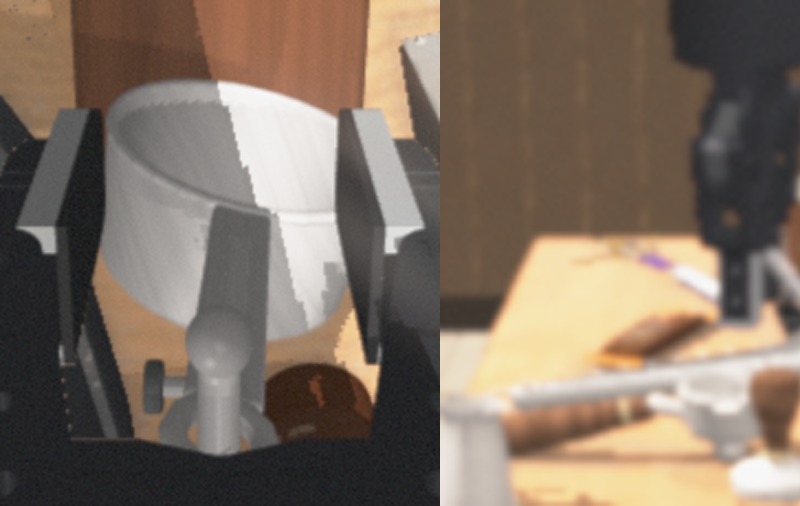

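View pics/w2.png

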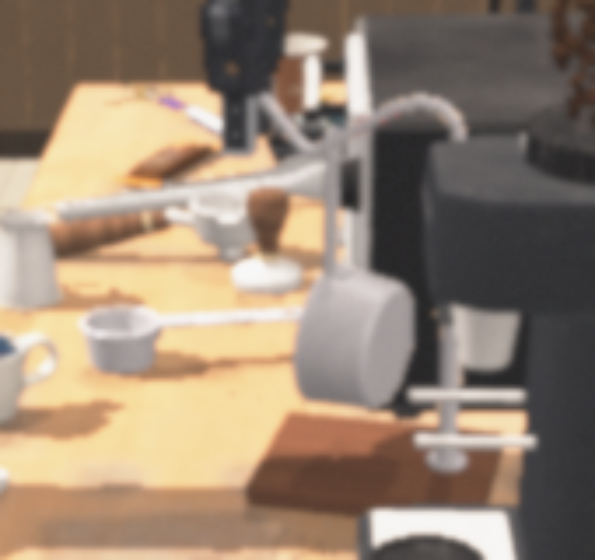

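>>> apply_moves(
  deltas=[
    [[0,0,-3],0,4.0],
    [[0.5,0,-6.5],0,4.0],
    [[3,-3,-7.5],0,4.0],
    [[5,-6.5,-7.5],0,4.0],
    [[6,-10.5,-7.5],-0.05,4.0],
  ],
)

```text
clock: 10.82
eef_pos: [475.9, -45.9, 283.7]
tcp_rot: [0.241, 3.131, 0.003]
force: [1.2, -0.3, -0.0]
finger_gap: 39.8
```

>>> apply_moves(
  deltas=[
    [[0,-4,0],0,4.0],
    [[0,-8,0],-0.05,4.0],
    [[0,-12,0],-0.1,4.0],
    [[0,-16,0],-0.12,4.0],
    [[0,-20,0],-0.12,4.0],
  ],
)

```text
clock: 11.23
eef_pos: [444.2, -246.2, 283.1]
tcp_rot: [0.059, 3.139, 0.003]
force: [0.3, -0.0, -0.3]
finger_gap: 39.6
```

```bash
python3 - <<'E'
from h import *
show(); to(530,-374,160,178)
E
```

```text
t 11.23 pos [ 444.2 -246.2  283.1] rot [5.900e-02 3.139e+00 3.000e-03] F [ 0.3 -0.  -0.3] T [-0.    0.   -0.02] gap 39.6
yaw 177.8 delta cm [ -9.03 -12.48  12.3 ] norm mm 197.1 turn -0.003
```

>>> apply_moves(
  deltas=[
    [[-1.9,-2.5,2.4],0,4.0],
    [[-3.8,-5.0,4.8],0,4.0],
    [[-5.7,-7.5,7.2],0,4.0],
    [[-7.5,-10,9.7],0,4.0],
    [[-9.0,-12.0,12.1],0,4.0],
  ],
)

```text
clock: 11.65
eef_pos: [531.1, -369.6, 159.3]
tcp_rot: [-0.061, -3.14, 0.001]
force: [-0.4, 0.6, 2.3]
finger_gap: 40.0
```

```bash
python3 - <<'E'
from h import *
show()
p=robot.camera_params("wrist");np.save("wp5.npy",p,allow_pickle=True)
cv2.imwrite("pics/x_w.png",robot.camera("wrist"))
E
```

```text
t 11.65 pos [ 531.1 -369.6  159.3] rot [-6.10e-02 -3.14e+00  1.00e-03] F [-0.4  0.6  2.3] T [-0.   -0.04 -0.03] gap 40.0
```

View pics/x_w.png

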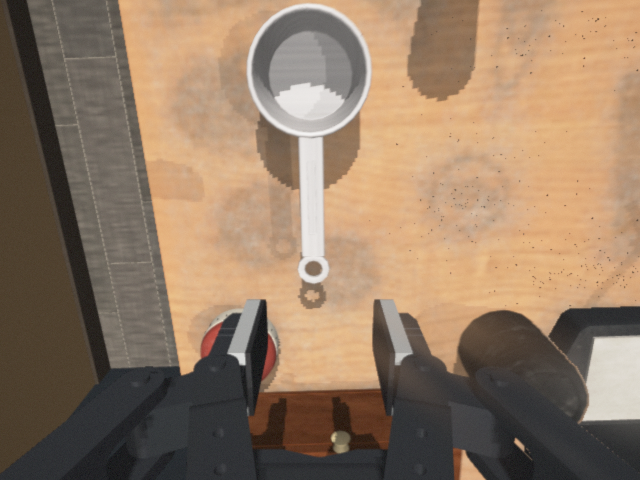

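```bash
python3 - <<'E'
from h import *
p=np.load("wp5.npy",allow_pickle=True).item()
e=onz(p,313.5,269,40);h=onz(p,311,145,40);r=onz(p,309.5,70,40)
print(e,h,r,np.degrees(np.arctan2(*(e-h)[1::-1])),np.degrees(np.arctan2(*(e-r)[1::-1])),np.linalg.norm(e-r))
a=np.radians(np.degrees(np.arctan2(*(e-r)[1::-1])))
g=e-28*np.array([np.cos(a),np.sin(a),0]);print(g);to(g[0],g[1],18,np.degrees(a)+180)
E
```

```text
[ 566.07214205 -374.5233039    40.        ] [ 479.73987897 -372.46286352   40.        ] [ 434.75726789 -371.3819067    40.        ] -1.3671844809083717 -1.3704043702072088 131.35244402181067
[ 538.0801507  -373.85366184   40.        ]
yaw 177.7 delta cm [-0.97 -0.12 13.52] norm mm 135.5 turn -0.017
```

>>> apply_moves(
  deltas=[
    [[-0.3,-0.1,3.5],-0.02,4.0],
    [[-0.6,-0.1,7.0],-0.02,4.0],
    [[-0.9,-0.1,10.5],-0.02,4.0],
    [[-0.9,-0.1,13.5],-0.02,4.0],
    [[-0.9,-0.1,13.5],-0.02,4.0],
  ],
  newtons=20,
)

```text
clock: 12.12
eef_pos: [535.0, -364.4, 19.2]
tcp_rot: [-0.028, -3.13, -0.012]
force: [-1.0, 1.3, -1.2]
finger_gap: 39.9
```

```bash
python3 - <<'E'
from h import *
to(538.1,-373.9,18,178.6);s,p=snap("y")
E
```

```text
yaw 179.0 delta cm [-0.33 -0.94  0.11] norm mm 10.0 turn 0.007
t 12.12 pos [ 535.  -364.4   19.2] rot [-0.028 -3.13  -0.012] F [-1.   1.3 -1.2] T [ 0.09  0.06 -0.  ] gap 39.9
```

View pics/y.png

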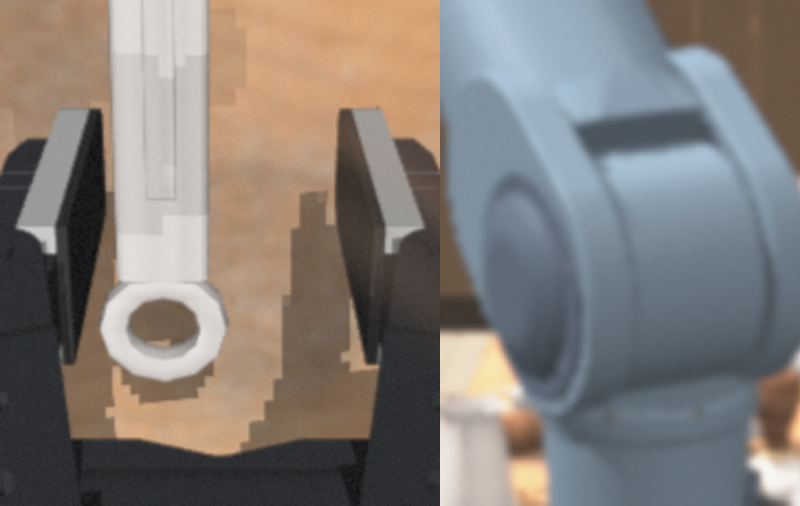

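>>> apply_moves(
  deltas=[
    [[0,0,0],0,4.0],
    [[0,0,0],0,4.0],
    [[0,0,0],0,4.0],
    [[0,0,0],0,4.0],
    [[0,0,0],0,4.0],
  ],
)

```text
clock: 12.63
eef_pos: [539.6, -369.4, 27.7]
tcp_rot: [0.03, 3.14, -0.001]
force: [-0.6, -0.6, -0.4]
finger_gap: 39.7
```

```bash
python3 - <<'E'
from h import *
to(538.1,-373.9,18,178.6);s,p=snap("z",False)
E
```

```text
yaw 178.9 delta cm [ 0.15 -0.45  0.97] norm mm 10.8 turn 0.006
t 12.63 pos [ 539.6 -369.4   27.7] rot [ 3.00e-02  3.14e+00 -1.00e-03] F [-0.6 -0.6 -0.4] T [ 0.01 -0.01 -0.02] gap 39.7
```

View pics/z.png

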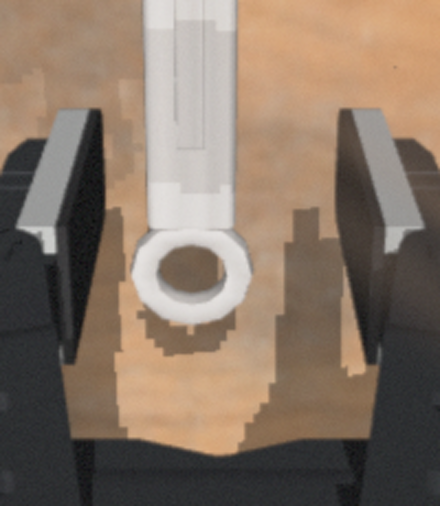

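>>> apply_moves(
  deltas=[
    [[0.1,-0.4,0.5],0,4.0],
    [[0.1,-0.4,0.9],0,4.0],
    [[0.1,-0.4,0.9],0,4.0],
    [[0.1,-0.4,0.9],0,1.2],
    [[0.1,-0.4,0.9],0,1.2],
  ],
)

```text
clock: 13.1
eef_pos: [537.6, -372.9, 16.9]
tcp_rot: [-0.03, -3.14, -0.001]
force: [0.3, -0.0, 0.0]
finger_gap: 17.0
```

>>> apply_moves(
  deltas=[
    [[0,0,0],0,1.2],
    [[0,0,0],0,1.2],
    [[0,0,-0.3],0,1.2],
    [[0,0,-0.8],0,1.2],
    [[0,0,-1.4],0,1.2],
  ],
)

```text
clock: 13.52
eef_pos: [537.7, -372.6, 31.5]
tcp_rot: [-0.03, -3.141, -0.001]
force: [0.1, -0.4, -1.4]
finger_gap: 15.2
```

```bash
python3 - <<'E'
from h import *
s,p=snap("aa",False)
E
```

```text
t 13.52 pos [ 537.7 -372.6   31.5] rot [-3.000e-02 -3.141e+00 -1.000e-03] F [ 0.1 -0.4 -1.4] T [-0.   -0.05 -0.06] gap 15.2
```

View pics/aa.png

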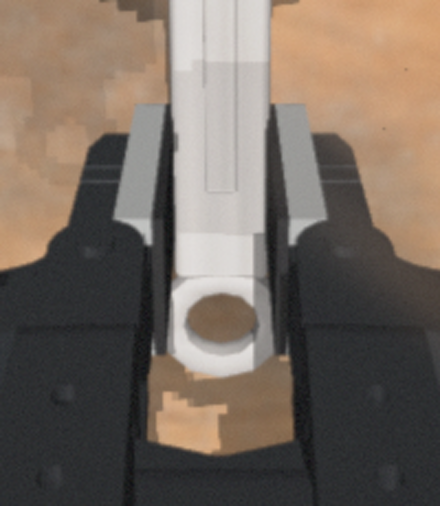

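>>> apply_moves(
  deltas=[
    [[0,0,-4.1],0,1.2],
    [[0,0,-8.2],0,1.2],
    [[0.5,0,-12.3],0,1.2],
    [[2.0,0,-16.2],0,1.2],
    [[3.5,0,-20],0,1.2],
  ],
)

```text
clock: 13.98
eef_pos: [503.2, -372.4, 233.9]
tcp_rot: [0.028, 3.141, -0.001]
force: [0.4, -0.6, -0.2]
finger_gap: 15.1
```

```bash
python3 - <<'E'
from h import *
s,p=snap("ab",False);to(505,55,275,168)
E
```

```text
t 13.98 pos [ 503.2 -372.4  233.9] rot [ 2.800e-02  3.141e+00 -1.000e-03] F [ 0.4 -0.6 -0.2] T [-0.06 -0.12  0.02] gap 15.1
yaw 178.7 delta cm [ 0.67 43.25 -3.5 ] norm mm 434.0 turn 0.186
```

View pics/ab.png

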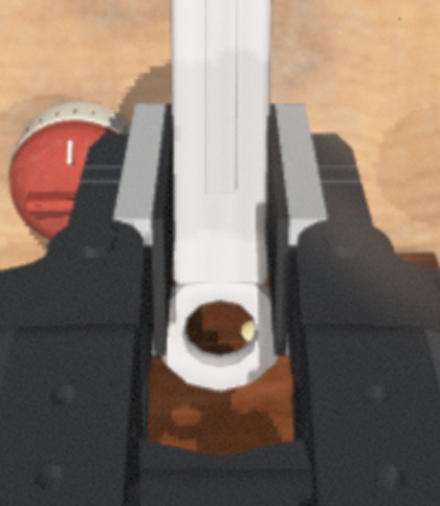

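>>> apply_moves(
  deltas=[
    [[0,0,0.8],0,1.2],
    [[0,0,2.4],0,1.2],
    [[0,0,5],0,1.2],
    [[0,0,9.0],0,1.2],
    [[0,0,4.9],0,1.2],
  ],
)

```text
clock: 14.45
eef_pos: [488.3, -359.4, 157.2]
tcp_rot: [-0.032, -3.098, -0.035]
force: [-4.6, 7.0, -7.6]
finger_gap: 15.3
```

>>> apply_moves(
  deltas=[
    [[0,0,-4.1],0,1.2],
    [[0,1,-7],0,1.2],
    [[0,2,-9],0,1.2],
    [[0,4,-10],0,1.2],
    [[0,7,-10.4],0,1.2],
  ],
)

```text
clock: 14.87
eef_pos: [503.8, -305.6, 288.4]
tcp_rot: [0.038, 3.139, -0.006]
force: [1.2, 0.9, -0.7]
finger_gap: 15.0
```

```bash
python3 - <<'E'
from h import *
s,p=snap("ac",False);to(505,55,275,168)
E
```

```text
t 14.87 pos [ 503.8 -305.6  288.4] rot [ 0.038  3.139 -0.006] F [ 1.2  0.9 -0.7] T [ 0.03 -0.11  0.  ] gap 15.0
yaw 179.2 delta cm [ 0.65 35.01  1.44] norm mm 350.4 turn 0.196
```

View pics/ac.png

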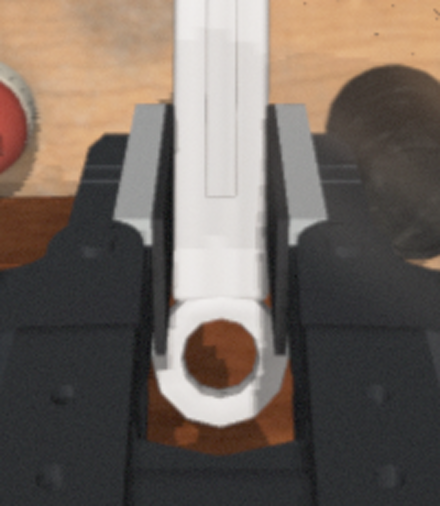

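>>> apply_moves(
  deltas=[
    [[0.1,3.5,0],0.04,1.2],
    [[0.3,7.5,0],0.08,1.2],
    [[0.4,11.5,0],0.12,1.2],
    [[0.5,15.5,0],0.16,1.2],
    [[0.6,19.5,0.2],0.19,1.2],
  ],
  newtons=40,
)

```text
clock: 15.33
eef_pos: [501.3, -105.4, 283.6]
tcp_rot: [-0.331, -3.123, -0.001]
force: [0.9, 0.4, -1.7]
finger_gap: 14.4
```

```bash
python3 - <<'E'
from h import *
show();to(509,50.8,257,168)
E
```

```text
t 15.33 pos [ 501.3 -105.4  283.6] rot [-3.310e-01 -3.123e+00 -1.000e-03] F [ 0.9  0.4 -1.7] T [-0.04 -0.18  0.04] gap 14.4
yaw 167.9 delta cm [ 2.52 15.43  2.68] norm mm 158.7 turn -0.002
```

>>> apply_moves(
  deltas=[
    [[0.6,4.0,0.3],0,1.2],
    [[1.3,8.0,0.8],0,1.2],
    [[2.0,11.5,1.5],0,1.2],
    [[2.5,14,2.1],0,1.2],
    [[2.5,15.0,2.4],0,1.2],
  ],
)

```text
clock: 15.75
eef_pos: [506.8, 51.0, 258.7]
tcp_rot: [-0.313, -3.122, -0.003]
force: [0.2, 1.7, -0.4]
finger_gap: 14.4
```

>>> apply_moves(
  deltas=[
    [[0,0,0],0,1.2],
    [[0,0,0],0,1.2],
    [[0,0,0],0,1.2],
    [[0,0,0],0,1.2],
    [[0,0,0],0,1.2],
  ],
)

```text
clock: 16.17
eef_pos: [508.9, 42.3, 260.9]
tcp_rot: [0.334, 3.124, 0.001]
force: [0.5, 0.3, -1.3]
finger_gap: 14.4
```

```bash
python3 - <<'E'
from h import *
s,p=snap("ad");to(509.9,50.6,257.2,168);
E
```

```text
t 16.17 pos [508.9  42.3 260.9] rot [3.340e-01 3.124e+00 1.000e-03] F [ 0.5  0.3 -1.3] T [-0.   -0.07  0.01] gap 14.4
yaw 167.9 delta cm [0.05 0.75 0.36] norm mm 8.3 turn -0.002
```

View pics/ad.png

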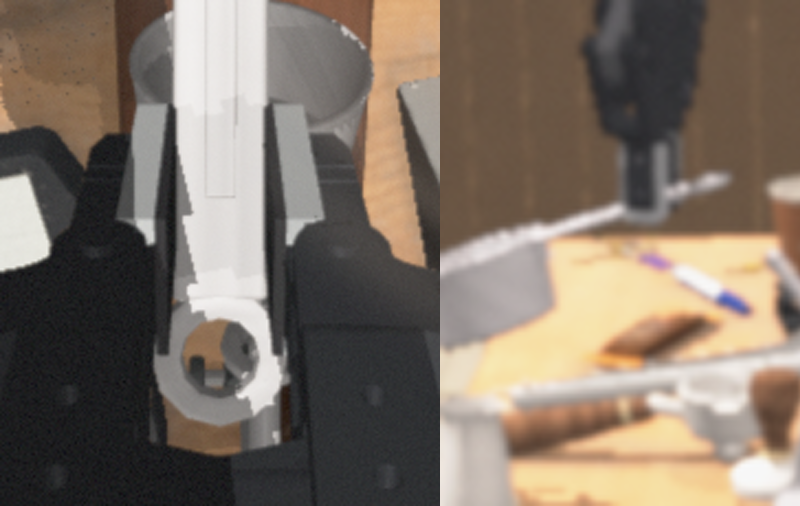

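>>> apply_moves(
  deltas=[
    [[2,0,-1.5],0,1.2],
    [[4,0,-2.5],0,1.2],
    [[4,0,-1.5],0,1.2],
    [[4,0,1.0],0,1.2],
    [[4,0,5.0],0,1.2],
  ],
  newtons=20,
)

```text
clock: 16.68
eef_pos: [473.7, 54.2, 213.4]
tcp_rot: [0.325, 3.116, 0.015]
force: [1.1, 1.5, -2.0]
finger_gap: 14.5
```

>>> apply_moves(
  deltas=[
    [[0,0,-4.1],0,1.2],
    [[0,0,-7],0,1.2],
    [[0,0,-7.7],0,1.2],
    [[0,0,-7.7],0,1.2],
    [[0,0,-7.7],0,1.2],
  ],
)

```text
clock: 17.1
eef_pos: [470.8, 52.6, 288.3]
tcp_rot: [0.329, 3.122, 0.004]
force: [0.1, -0.3, -0.8]
finger_gap: 14.4
```

```bash
python3 - <<'E'
from h import *
s,p=snap("ae");to(509.9,50.6,257.2,168);
E
```

```text
t 17.1 pos [470.8  52.6 288.3] rot [0.329 3.122 0.004] F [ 0.1 -0.3 -0.8] T [-0.05 -0.09  0.01] gap 14.4
yaw 168.0 delta cm [-3.96  0.64  3.05] norm mm 50.4 turn -0.0
```

View pics/ae.png

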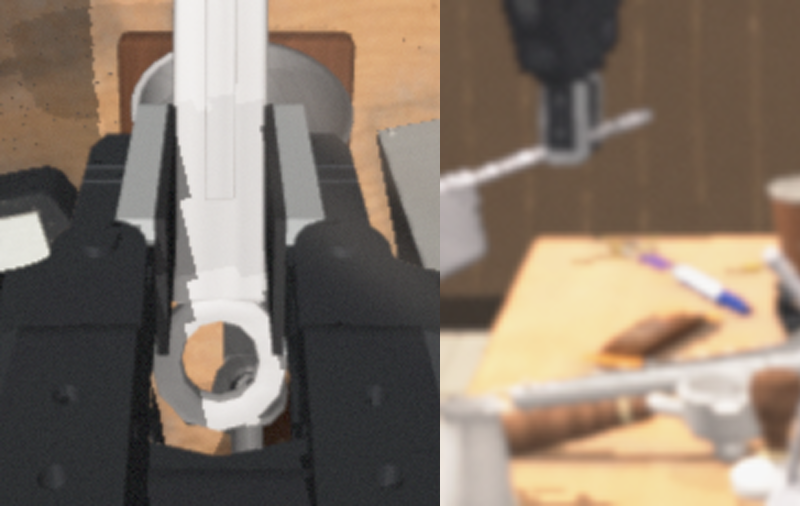

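>>> apply_moves(
  deltas=[
    [[0,0,0.8],0,1.2],
    [[0,0,2.4],0,1.2],
    [[0,0,5],0,1.2],
    [[0,0,9.1],0,1.2],
    [[0,0,5.0],0,1.2],
  ],
)

```text
clock: 17.62
eef_pos: [441.6, 46.8, 204.8]
tcp_rot: [-0.317, -3.068, 0.098]
force: [-14.9, 6.6, -8.9]
finger_gap: 14.0
```

>>> apply_moves(
  deltas=[
    [[0,0,-4.1],0,1.2],
    [[-0.5,0.2,-5],0,1.2],
    [[-1.5,0.4,-4.5],0,1.2],
    [[-3,0.6,-3],0,1.2],
    [[-4,0.7,-2.5],0,1.2],
  ],
)

```text
clock: 18.03
eef_pos: [511.5, 52.2, 262.2]
tcp_rot: [0.325, 3.123, 0.004]
force: [-0.7, 0.2, -0.0]
finger_gap: 14.1
```

>>> apply_moves(
  deltas=[
    [[0,0,0],0,1.2],
    [[0,0,0],0,1.2],
    [[0,0,0],0,1.2],
    [[0,0,0],0,1.2],
    [[0,0,0],0,1.2],
  ],
  newtons=30,
)

```text
clock: 18.45
eef_pos: [509.9, 51.7, 263.0]
tcp_rot: [-0.327, -3.124, -0.005]
force: [-0.5, 0.1, -0.9]
finger_gap: 13.9
```

```bash
python3 - <<'E'
from h import *
s,p=snap("af");to(509.9,50.6,257.2,168);
E
```

```text
t 18.45 pos [509.9  51.7 263. ] rot [-0.327 -3.124 -0.005] F [-0.5  0.1 -0.9] T [-0.03 -0.1  -0.01] gap 13.9
yaw 168.1 delta cm [-0.02 -0.11  0.57] norm mm 5.8 turn 0.001
```

View pics/af.png

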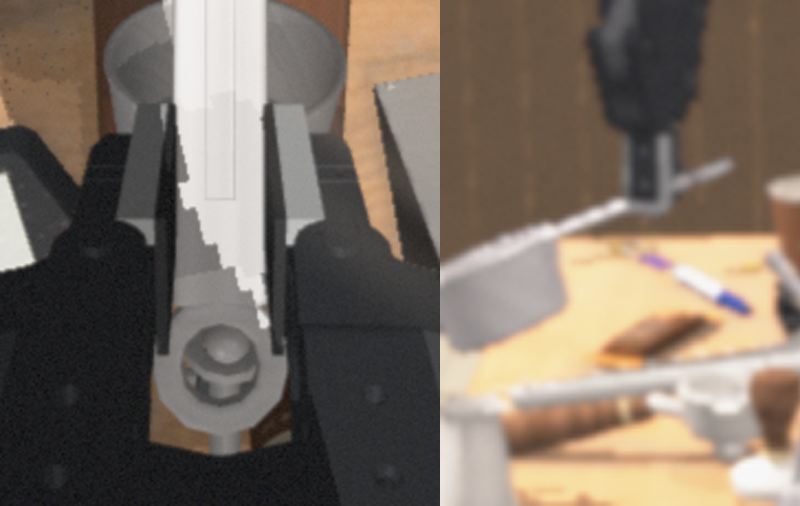

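>>> apply_moves(
  deltas=[
    [[-0.5,0.1,0.8],0,1.2],
    [[-1.1,0.2,1.6],0,1.2],
    [[-1.8,0.2,2.4],0,1.2],
    [[-2.3,0.2,3.1],0,1.2],
    [[-2.4,0.2,3.2],0,1.2],
  ],
)

```text
clock: 18.97
eef_pos: [533.7, 48.5, 229.6]
tcp_rot: [-0.327, -3.123, 0.001]
force: [0.4, 0.2, -1.1]
finger_gap: 14.5
```

>>> apply_moves(
  deltas=[
    [[0,0,0],0,1.2],
    [[0,0,0],0,1.2],
    [[0,0,0],0,1.2],
    [[0,0,0],0,1.2],
    [[0,0,0],0,1.2],
  ],
)

```text
clock: 19.38
eef_pos: [534.0, 48.7, 230.9]
tcp_rot: [0.327, 3.124, 0.002]
force: [-0.2, 0.7, -0.0]
finger_gap: 14.5
```

```bash
python3 - <<'E'
from h import *
s,p=snap("ag")
E
```

```text
t 19.38 pos [534.   48.7 230.9] rot [3.270e-01 3.124e+00 2.000e-03] F [-0.2  0.7 -0. ] T [-0.04 -0.03 -0.01] gap 14.5
```

View pics/ag.png

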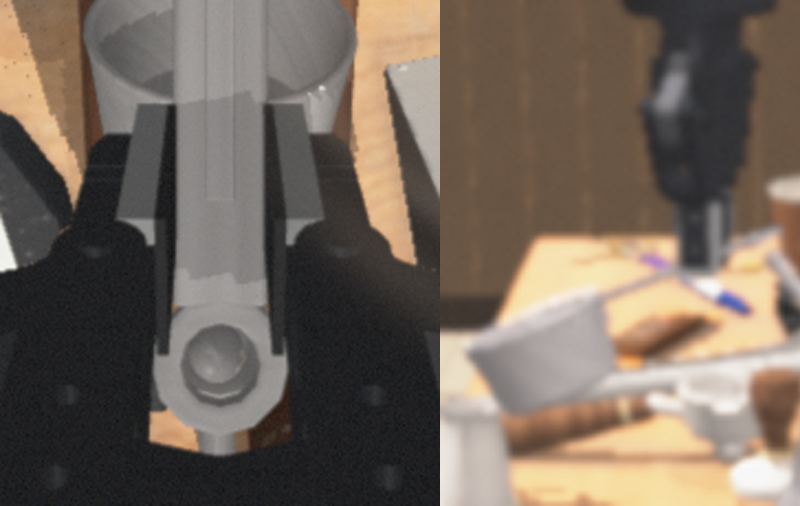

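>>> apply_moves(
  deltas=[
    [[0,-0.1,0.2],0,1.2],
    [[-0.1,-0.1,0.4],0,1.2],
    [[-0.3,-0.1,0.7],0,1.2],
    [[-0.4,-0.1,0.85],0,1.2],
    [[-0.4,-0.1,0.85],0,1.2],
  ],
)

```text
clock: 19.9
eef_pos: [538.4, 46.6, 221.8]
tcp_rot: [0.328, 3.124, -0.0]
force: [1.7, 0.7, -0.3]
finger_gap: 14.2
```

```bash
python3 - <<'E'
from h import *
s,p=snap("ah")
E
```

```text
t 19.9 pos [538.4  46.6 221.8] rot [ 0.328  3.124 -0.   ] F [ 1.7  0.7 -0.3] T [ 0.07 -0.37 -0.03] gap 14.2
```

View pics/ah.png

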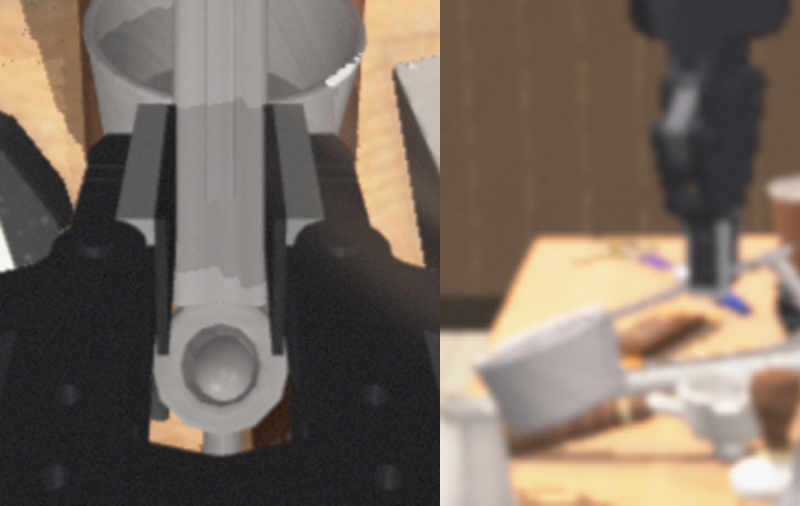

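>>> apply_moves(
  deltas=[
    [[-0.1,0,0],0,1.2],
    [[-0.2,0,0.1],0,1.2],
    [[-0.3,0,0.25],0,1.2],
    [[-0.4,0,0.35],0,1.2],
    [[-0.4,0,0.35],0,1.2],
  ],
  newtons=20,
)

```text
clock: 20.42
eef_pos: [541.2, 45.7, 218.0]
tcp_rot: [-0.328, -3.123, 0.0]
force: [0.4, -0.2, -0.7]
finger_gap: 14.3
```

```bash
python3 - <<'E'
from h import *
s,p=snap("ai")
E
```

```text
t 20.42 pos [541.2  45.7 218. ] rot [-0.328 -3.123  0.   ] F [ 0.4 -0.2 -0.7] T [-0.03 -0.08 -0.05] gap 14.3
```

View pics/ai.png

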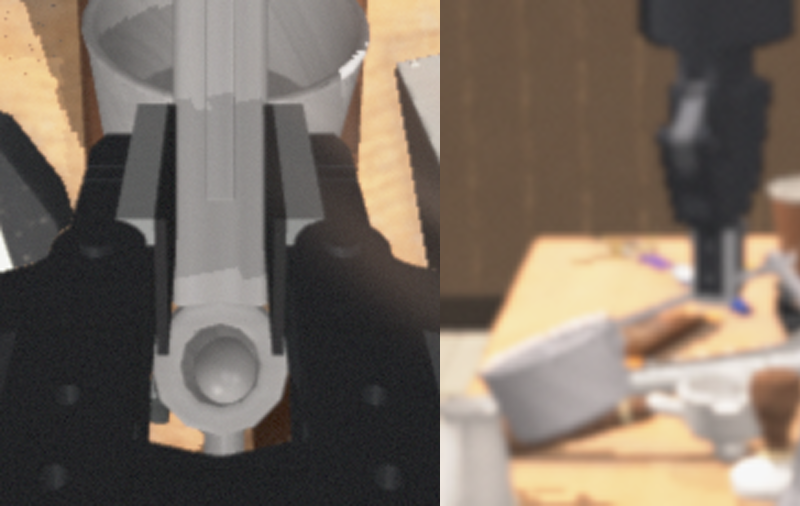

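>>> apply_moves(
  deltas=[
    [[-0.2,0.04,0.2],0,1.2],
    [[-0.4,0.04,0.4],0,1.2],
    [[-0.6,0.04,0.6],0,1.2],
    [[-0.7,0.04,0.75],0,1.2],
    [[-0.7,0.04,0.75],0,1.2],
  ],
)

```text
clock: 20.93
eef_pos: [548.5, 44.6, 210.5]
tcp_rot: [-0.328, -3.123, 0.001]
force: [-0.4, 0.0, -1.4]
finger_gap: 14.5
```

```bash
python3 - <<'E'
from h import *
s,p=snap("aj")
E
```

```text
t 20.93 pos [548.5  44.6 210.5] rot [-3.280e-01 -3.123e+00  1.000e-03] F [-0.4  0.  -1.4] T [-0.04 -0.13 -0.04] gap 14.5
```

View pics/aj.png

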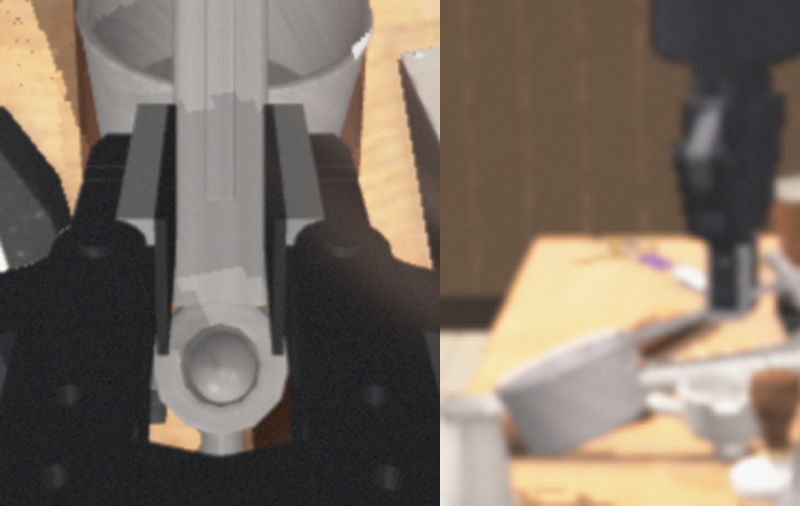

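>>> apply_moves(
  deltas=[
    [[-0.2,0,0.2],0,1.2],
    [[-0.4,0,0.4],0,1.2],
    [[-0.6,0,0.6],0,1.2],
    [[-0.8,0,0.85],0,1.2],
    [[-0.8,0,0.85],0,1.2],
  ],
)

```text
clock: 21.45
eef_pos: [556.4, 42.9, 201.9]
tcp_rot: [-0.328, -3.124, 0.001]
force: [-0.2, 0.3, -1.2]
finger_gap: 14.6
```

```bash
python3 - <<'E'
from h import *
s,p=snap("ak")
E
```

```text
t 21.45 pos [556.4  42.9 201.9] rot [-3.280e-01 -3.124e+00  1.000e-03] F [-0.2  0.3 -1.2] T [ 0.01 -0.03 -0.01] gap 14.6
```

View pics/ak.png

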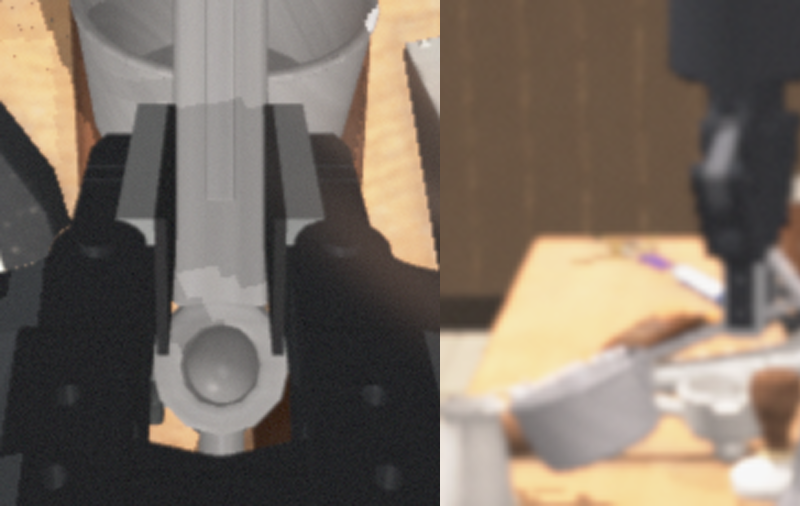

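>>> apply_moves(
  deltas=[
    [[0,0,0],0,3.0],
    [[0,0,0],0,3.0],
    [[0,0,0],0,3.5],
    [[0,0,0],0,4.0],
    [[0,0,-0.5],0,4.0],
  ],
)

```text
clock: 21.97
eef_pos: [555.6, 43.2, 206.9]
tcp_rot: [-0.327, -3.122, 0.0]
force: [-0.5, 0.8, -0.0]
finger_gap: 39.9
```

```bash
python3 - <<'E'
from h import *
s,p=snap("al")
a=cv2.imread("pics/al_s.png");cv2.imwrite("pics/al2.png",cv2.resize(a[120:280,270:440],None,fx=3.5,fy=3.5))
E
```

```text
t 21.97 pos [555.6  43.2 206.9] rot [-0.327 -3.122  0.   ] F [-0.5  0.8 -0. ] T [-0.06 -0.01  0.02] gap 39.9
```

View pics/al.png

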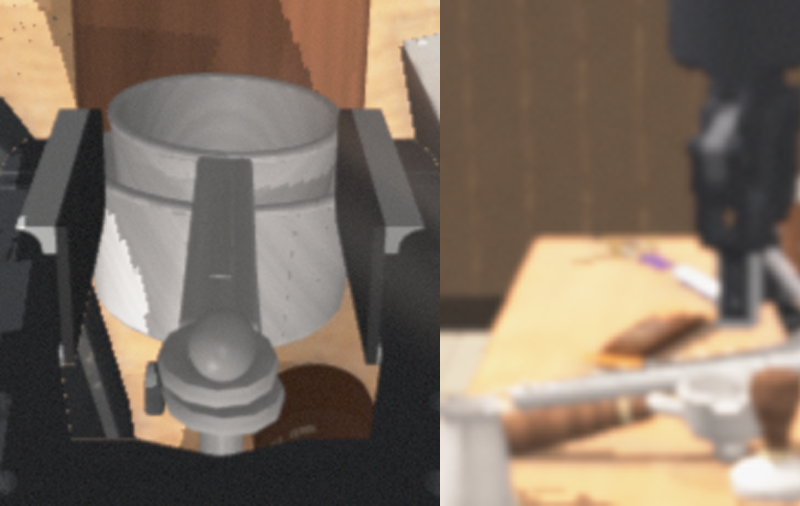

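View pics/al2.png

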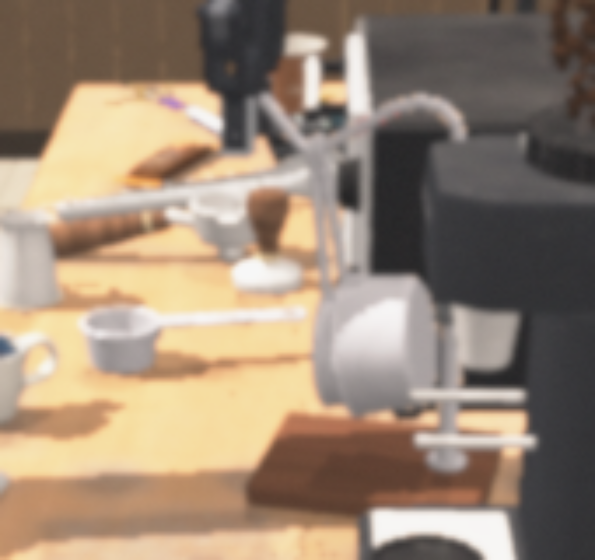

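>>> apply_moves(
  deltas=[
    [[0,0,-3],0,4.0],
    [[0.5,0,-6.5],0,4.0],
    [[3,3,-7.5],0,4.0],
    [[5,6.5,-7.5],-0.05,4.0],
    [[7,10,-7.5],-0.15,4.0],
  ],
)

```text
clock: 22.48
eef_pos: [509.3, 155.4, 284.3]
tcp_rot: [0.094, 3.138, 0.006]
force: [0.1, 0.5, 0.4]
finger_gap: 39.9
```

```bash
python3 - <<'E'
from h import *
show(); to(520,228,200,190.5)
D=robot.camera_params("side")
for u,v in((375,135),(375,230)):
  o,d=ray(D,u,v)
  for y in(110,160,250):print((u,v),(o+d*(y-o[1])/d[1]).round(0))
p=robot.camera_params("wrist");cv2.imwrite("pics/am_w.png",robot.camera("wrist"))
cv2.imwrite("pics/am_sc.png",robot.camera("scene"))
E
```

```text
t 22.48 pos [509.3 155.4 284.3] rot [0.094 3.138 0.006] F [0.1 0.5 0.4] T [ 0.02 -0.06  0.01] gap 39.9
yaw 176.6 delta cm [-0.61  7.28  8.46] norm mm 111.8 turn -0.243
(375, 135) [633. 110. 266.]
(375, 135) [634. 160. 254.]
(375, 135) [636. 250. 232.]
(375, 230) [637. 110.  33.]
(375, 230) [639. 160.  12.]
(375, 230) [641. 250. -27.]
```

View pics/am_w.png

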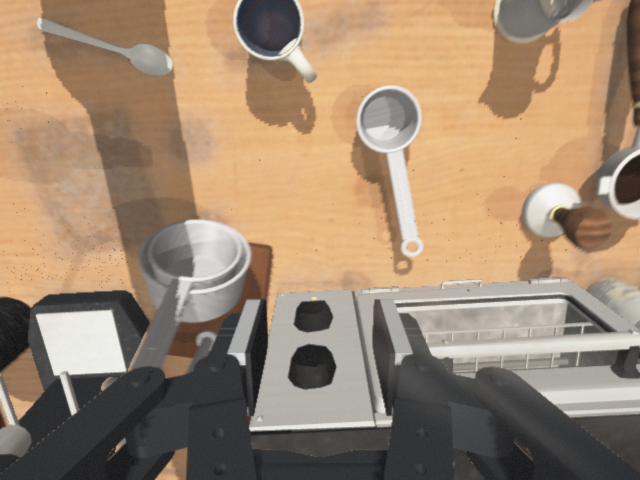

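View pics/am_sc.png

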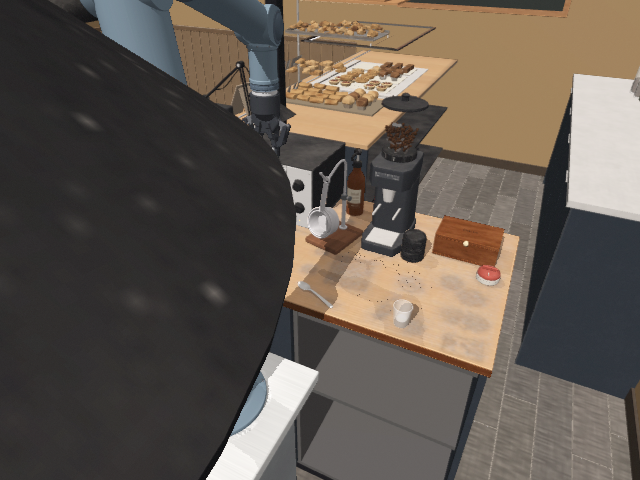

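```bash
python3 - <<'E'
from h import *
p=robot.camera_params("wrist")
for z in(150,180,210):print("bar",z,onz(p,510,343,z).round(0),onz(p,440,357,z).round(0))
e=onz(p,412,245.5,34);h=onz(p,397,155,34);r=onz(p,388.5,119,34)
print(e,h,r,[np.degrees(np.arctan2(*(e-q)[1::-1])) for q in(h,r)],np.linalg.norm(e-r))
a=np.arctan2(*(e-r)[1::-1])
g=e-29*np.array([np.cos(a),np.sin(a),0]);print(g);to(g[0],g[1],150,np.degrees(a)+180)
E
```

```text
bar 150 [617. 313. 150.] [627. 258. 150.]
bar 180 [597. 298. 180.] [606. 249. 180.]
bar 210 [577. 283. 210.] [585. 240. 210.]
[573.49791915 259.24378447  34.        ] [480.97046833 242.43506067  34.        ] [447.42507045 234.00263121  34.        ] [np.float64(10.296185243855028), np.float64(11.321548634638404)] 128.57479923329282
[545.0622332  253.55065138  34.        ]
yaw 177.5 delta cm [-3.56  8.91 13.31] norm mm 164.1 turn -0.24
```

>>> apply_moves(
  deltas=[
    [[-0.5,1.8,2.5],-0.1,4.0],
    [[-1.3,3.6,5.5],-0.2,4.0],
    [[-2.3,5.5,8.5],-0.24,4.0],
    [[-3.3,7.3,11.5],-0.24,4.0],
    [[-3.6,7.8,13.3],-0.24,4.0],
  ],
)

```text
clock: 23.0
eef_pos: [548.3, 234.9, 145.9]
tcp_rot: [0.291, -3.125, 0.0]
force: [-0.7, 1.4, -0.0]
finger_gap: 40.2
```

>>> apply_moves(
  deltas=[
    [[0,0,0],0,4.0],
    [[0,0,0],0,4.0],
    [[0,0,0],0,4.0],
    [[0,0,0],0,4.0],
    [[0,0,0],0,4.0],
  ],
)

```text
clock: 23.42
eef_pos: [550.3, 230.6, 151.7]
tcp_rot: [-0.281, 3.126, 0.004]
force: [0.4, 0.7, -0.1]
finger_gap: 39.8
```

```bash
python3 - <<'E'
from h import *
show()
p=robot.camera_params("wrist");np.save("wp6.npy",p,allow_pickle=True);cv2.imwrite("pics/an_w.png",robot.camera("wrist"))
E
```

```text
t 23.42 pos [550.3 230.6 151.7] rot [-0.281  3.126  0.004] F [ 0.4  0.7 -0.1] T [ 0.    0.   -0.01] gap 39.8
```

View pics/an_w.png

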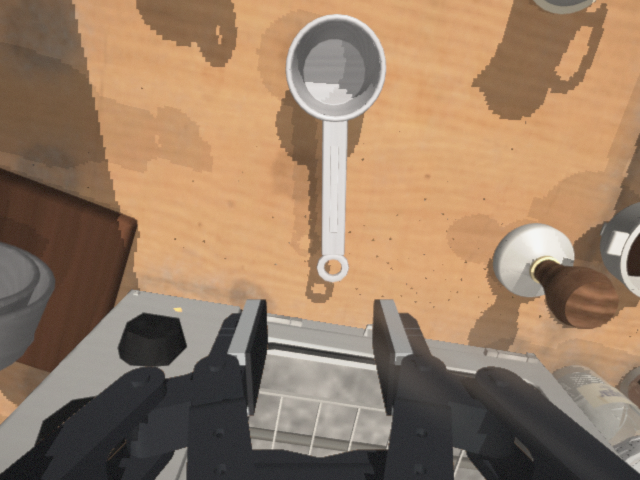

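```bash
python3 - <<'E'
from h import *
p=np.load("wp6.npy",allow_pickle=True).item()
e=onz(p,333,268,34);h=onz(p,334.5,130,34);r=onz(p,336,68,34)
print(e,h,r,[np.degrees(np.arctan2(*(e-q)[1::-1])) for q in(h,r)],np.linalg.norm(e-r))
a=np.arctan2(*(e-r)[1::-1])
g=e-28*np.array([np.cos(a),np.sin(a),0]);print(g);to(g[0],g[1],12,np.degrees(a)+180)
print("oven base",onz(p,270,318,0),onz(p,380,327,0))
E
```

```text
[582.24354864 247.01559002  34.        ] [489.27806964 230.05501609  34.        ] [453.2964433  223.99868665  34.        ] [np.float64(10.339301504225759), np.float64(10.120638802549982)] 130.98524274260265
[554.67923014 242.09539229  34.        ]
yaw -169.7 delta cm [-0.63  0.99 13.95] norm mm 140.0 turn 0.003
oven base [649.29366647 208.11357309   0.        ] [ 6.41361614e+02  2.99376224e+02 -5.68434189e-14]
```

>>> apply_moves(
  deltas=[
    [[-0.2,0.4,3.0],0,4.0],
    [[-0.4,0.7,6.0],0,4.0],
    [[-0.6,0.9,9.0],0,4.0],
    [[-0.6,0.9,10.5],0,4.0],
    [[-0.6,0.9,11.2],0,4.0],
  ],
)

```text
clock: 23.88
eef_pos: [551.5, 240.7, 35.6]
tcp_rot: [0.284, -3.125, 0.001]
force: [0.6, 0.4, -0.3]
finger_gap: 40.0
```

>>> apply_moves(
  deltas=[
    [[0,0,0.3],0,4.0],
    [[0,0,0.6],0,4.0],
    [[0,0,0.9],0,4.0],
    [[0,0,1.2],0,4.0],
    [[0,0,1.4],0,4.0],
  ],
)

```text
clock: 24.3
eef_pos: [554.1, 241.5, 24.4]
tcp_rot: [-0.284, 3.127, 0.002]
force: [0.1, -1.0, -0.6]
finger_gap: 39.6
```

```bash
python3 - <<'E'
from h import *
to(554.7,242.1,13,190.2);s,p=snap("ao",False)
E
```

```text
yaw -169.6 delta cm [-0.07  0.05  1.14] norm mm 11.5 turn 0.003
t 24.3 pos [554.1 241.5  24.4] rot [-2.840e-01  3.127e+00  2.000e-03] F [ 0.1 -1.  -0.6] T [0.01 0.01 0.  ] gap 39.6
```

View pics/ao.png

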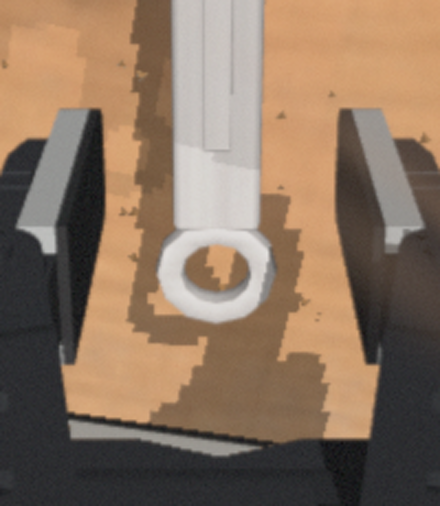

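>>> apply_moves(
  deltas=[
    [[0,0,0.5],0,4.0],
    [[0,0,1.0],0,4.0],
    [[0,0,1.1],0,4.0],
    [[0,0,1.1],0,1.2],
    [[0,0,1.1],0,1.2],
  ],
  newtons=20,
)

```text
clock: 24.77
eef_pos: [553.2, 241.1, 12.3]
tcp_rot: [0.284, -3.128, -0.0]
force: [0.2, 0.5, -1.0]
finger_gap: 16.8
```

>>> apply_moves(
  deltas=[
    [[0,0,0],0,1.2],
    [[0,0,0],0,1.2],
    [[0,0,-1.0],0,1.2],
    [[1,0,-3.5],0,1.2],
    [[3,0,-6.5],0,1.2],
  ],
)

```text
clock: 25.18
eef_pos: [524.7, 235.3, 77.8]
tcp_rot: [-0.283, 3.128, -0.003]
force: [0.1, 0.7, 0.3]
finger_gap: 15.0
```

>>> apply_moves(
  deltas=[
    [[3,0,-2.8],0,1.2],
    [[5,0,-6.4],0,1.2],
    [[6,0,-10.4],0,1.2],
    [[6,0,-14],0,1.2],
    [[6,0,-16],0,1.2],
  ],
)

```text
clock: 25.6
eef_pos: [466.3, 224.8, 241.7]
tcp_rot: [-0.282, 3.126, 0.009]
force: [1.2, 0.5, -0.1]
finger_gap: 15.3
```

```bash
python3 - <<'E'
from h import *
s,p=snap("ap",True)
cv2.imwrite("pics/ap2.png",cv2.resize(robot.camera("side")[80:300,200:450],None,fx=3,fy=2.7))
E
```

```text
t 25.6 pos [466.3 224.8 241.7] rot [-0.282  3.126  0.009] F [ 1.2  0.5 -0.1] T [ 0.06 -0.13  0.02] gap 15.3
```

View pics/ap.png

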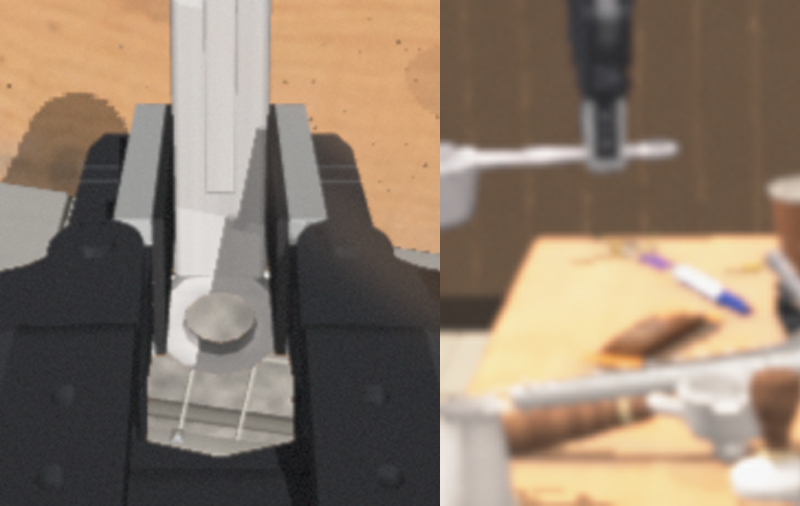

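View pics/ap2.png

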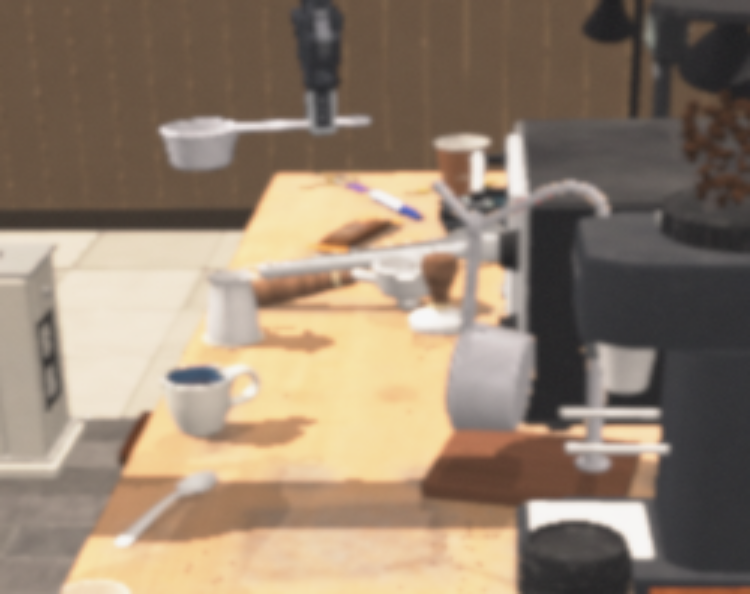

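>>> apply_moves(
  deltas=[
    [[0,0,0.8],0,1.2],
    [[0,0,2.4],0,1.2],
    [[0,0,5],0,1.2],
    [[0,0,9.1],0,1.2],
    [[0,0,5.0],0,1.2],
  ],
)

```text
clock: 26.17
eef_pos: [445.4, 211.4, 160.5]
tcp_rot: [0.275, -3.085, 0.072]
force: [-8.2, -0.9, -6.6]
finger_gap: 15.0
```

>>> apply_moves(
  deltas=[
    [[0,0,-4.1],0,1.2],
    [[0,0,-8],0,1.2],
    [[0,0,-9.5],0,1.2],
    [[0,0,-9.5],0,1.2],
    [[0,0,-8.5],0,1.2],
  ],
)

```text
clock: 26.58
eef_pos: [465.7, 225.3, 272.6]
tcp_rot: [-0.284, 3.127, 0.003]
force: [0.1, -0.1, -1.3]
finger_gap: 15.0
```

```bash
python3 - <<'E'
from h import *
s,p=snap("aq",True)
E
```

```text
t 26.58 pos [465.7 225.3 272.6] rot [-2.840e-01  3.127e+00  3.000e-03] F [ 0.1 -0.1 -1.3] T [ 0.01 -0.06 -0.01] gap 15.0
```

View pics/aq.png

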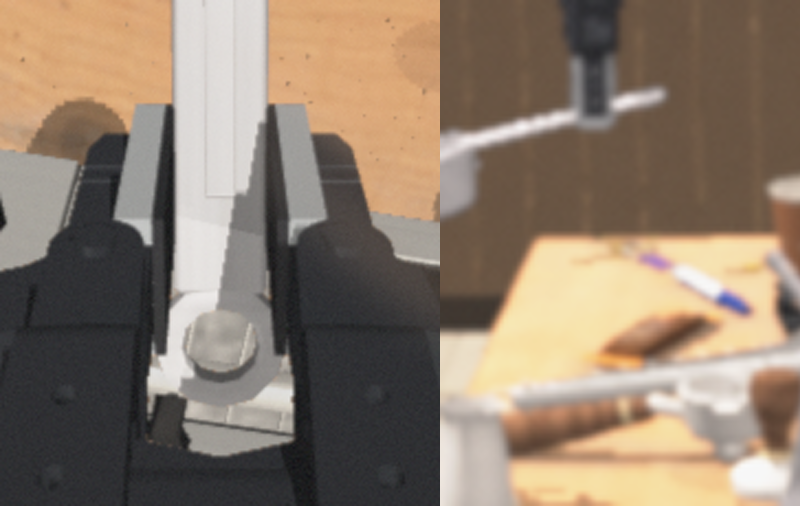

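>>> apply_moves(
  deltas=[
    [[0,0,0.8],0,1.2],
    [[0,0,2.4],0,1.2],
    [[0,0,5],0,1.2],
    [[0,0,9.1],0,1.2],
    [[0,0,5.0],0,1.2],
  ],
)

```text
clock: 27.1
eef_pos: [441.5, 209.8, 192.4]
tcp_rot: [0.271, -3.079, 0.072]
force: [-10.8, -2.3, -9.2]
finger_gap: 15.0
```

>>> apply_moves(
  deltas=[
    [[0,0,-4.1],0,1.2],
    [[0,0,-7],0,1.2],
    [[0,0,-7],0,1.2],
    [[0,0,-6.5],0,1.2],
    [[0,0,-5.5],0,1.2],
  ],
)

```text
clock: 27.52
eef_pos: [464.6, 225.0, 276.4]
tcp_rot: [0.285, -3.128, -0.002]
force: [0.8, 0.0, -0.6]
finger_gap: 14.9
```

>>> apply_moves(
  deltas=[
    [[0,0,0.8],0,1.2],
    [[0,0,2.4],0,1.2],
    [[0,0,5],0,1.2],
    [[0,0,9.1],0,1.2],
    [[0,0,5.0],0,1.2],
  ],
)

```text
clock: 27.93
eef_pos: [440.5, 209.2, 196.5]
tcp_rot: [0.27, -3.078, 0.073]
force: [-10.4, -3.2, -10.6]
finger_gap: 15.0
```

>>> apply_moves(
  deltas=[
    [[0,0,-4.1],0,1.2],
    [[0,0,-7],0,1.2],
    [[0,0,-7],0,1.2],
    [[0,0,-6.5],0,1.2],
    [[0,0,-6.5],0,1.2],
  ],
)

```text
clock: 28.35
eef_pos: [462.8, 224.2, 289.6]
tcp_rot: [0.284, -3.124, 0.003]
force: [-0.4, 0.2, -2.0]
finger_gap: 15.1
```

```bash
python3 - <<'E'
from h import *
s,p=snap("ar",True);to(490,52,280,168)
E
```

```text
t 28.35 pos [462.8 224.2 289.6] rot [ 2.840e-01 -3.124e+00  3.000e-03] F [-0.4  0.2 -2. ] T [-0.02  0.02 -0.02] gap 15.1
yaw -169.6 delta cm [  0.44 -17.41   1.03] norm mm 174.5 turn 0.391
```

View pics/ar.png

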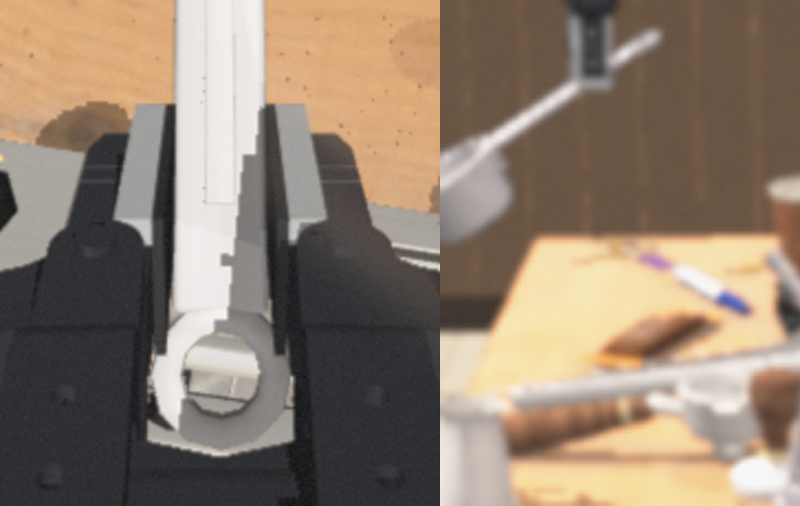

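>>> apply_moves(
  deltas=[
    [[0,-3,0],0.05,1.2],
    [[0,-6.5,0],0.12,1.2],
    [[0.1,-10.5,0.3],0.2,1.2],
    [[0.3,-14,0.6],0.3,1.2],
    [[0.4,-17,1.0],0.39,1.2],
  ],
  newtons=40,
)

```text
clock: 28.87
eef_pos: [490.6, 53.7, 281.2]
tcp_rot: [-0.337, -3.121, -0.001]
force: [0.8, 0.2, -1.7]
finger_gap: 14.2
```

>>> apply_moves(
  deltas=[
    [[0,0,0],0,1.2],
    [[0,0,0],0,1.2],
    [[0,0,0],0,1.2],
    [[0,0,0],0,1.2],
    [[0,0,0],0,1.2],
  ],
)

```text
clock: 29.28
eef_pos: [491.2, 58.7, 282.3]
tcp_rot: [-0.322, -3.124, 0.001]
force: [0.7, 0.0, -1.6]
finger_gap: 14.5
```

```bash
python3 - <<'E'
from h import *
show();to(510,51,260,168)
E
```

```text
t 29.28 pos [491.2  58.7 282.3] rot [-3.220e-01 -3.124e+00  1.000e-03] F [ 0.7  0.  -1.6] T [-0.02 -0.1  -0.02] gap 14.5
yaw 168.2 delta cm [-2.   -0.37  2.23] norm mm 30.2 turn 0.004
```

>>> apply_moves(
  deltas=[
    [[-0.6,-0.1,0.7],0,1.2],
    [[-1.3,-0.3,1.4],0,1.2],
    [[-2.0,-0.4,2.2],0,1.2],
    [[-2.0,-0.4,2.2],0,1.2],
    [[-2.0,-0.4,2.2],0,1.2],
  ],
)

```text
clock: 29.7
eef_pos: [509.9, 49.3, 260.0]
tcp_rot: [-0.326, -3.123, 0.004]
force: [1.1, 0.1, -1.0]
finger_gap: 14.4
```

```bash
python3 - <<'E'
from h import *
s,p=snap("as",True)
E
```

```text
t 29.7 pos [509.9  49.3 260. ] rot [-0.326 -3.123  0.004] F [ 1.1  0.1 -1. ] T [-0.02 -0.06 -0.03] gap 14.4
```

View pics/as.png

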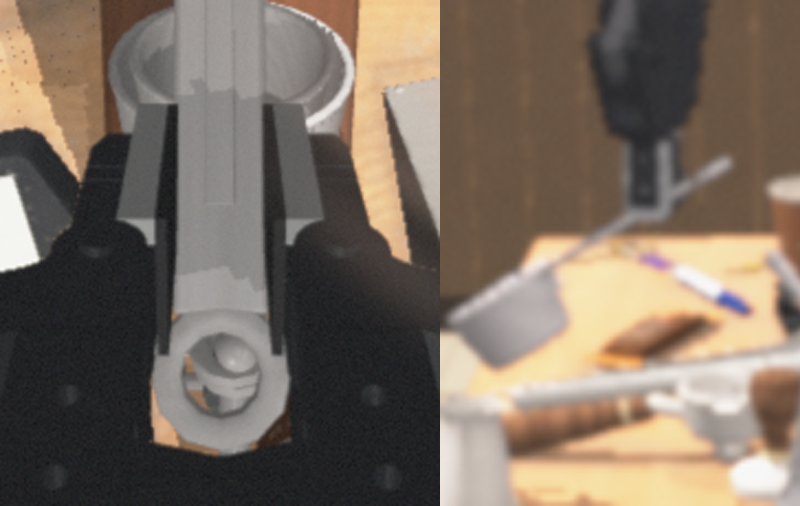

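>>> apply_moves(
  deltas=[
    [[-0.4,0.1,0.7],0,1.2],
    [[-1.0,0.2,1.5],0,1.2],
    [[-1.5,0.3,2.3],0,1.2],
    [[-2.0,0.3,3.0],0,1.2],
    [[-2.1,0.3,3.1],0,1.2],
  ],
  newtons=30,
)

```text
clock: 30.22
eef_pos: [531.2, 48.4, 229.2]
tcp_rot: [-0.325, -3.124, -0.001]
force: [-0.6, 0.4, -1.4]
finger_gap: 14.3
```

>>> apply_moves(
  deltas=[
    [[0,0,0],0,1.2],
    [[0,0,0],0,1.2],
    [[0,0,0],0,1.2],
    [[0,0,0],0,1.2],
    [[0,0,0],0,1.2],
  ],
)

```text
clock: 30.63
eef_pos: [531.5, 47.7, 230.0]
tcp_rot: [0.327, 3.124, 0.002]
force: [0.2, -0.2, -0.3]
finger_gap: 14.4
```

```bash
python3 - <<'E'
from h import *
s,p=snap("at",True)
E
```

```text
t 30.63 pos [531.5  47.7 230. ] rot [3.270e-01 3.124e+00 2.000e-03] F [ 0.2 -0.2 -0.3] T [-0.03 -0.   -0.02] gap 14.4
```

View pics/at.png

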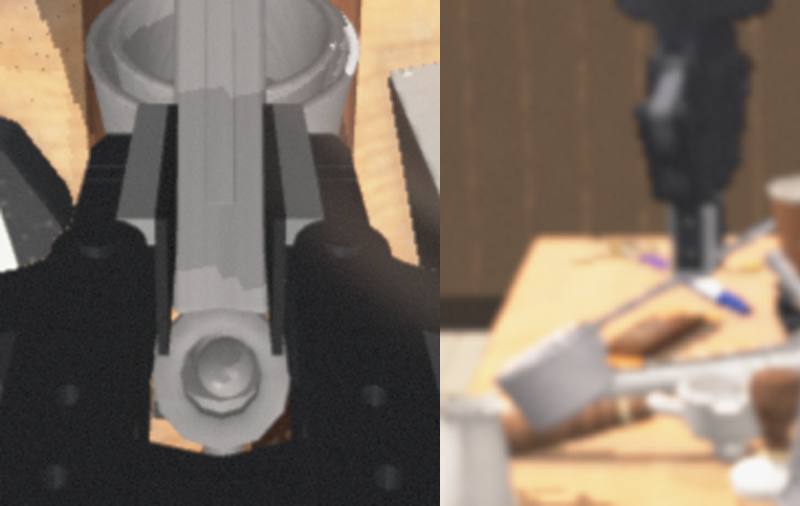

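>>> apply_moves(
  deltas=[
    [[-0.1,0.04,0.3],0,1.2],
    [[-0.3,0.04,0.6],0,1.2],
    [[-0.5,0.04,0.8],0,1.2],
    [[-0.65,0.04,1.0],0,1.2],
    [[-0.65,0.04,1.0],0,1.2],
  ],
)

```text
clock: 31.15
eef_pos: [538.4, 46.3, 219.1]
tcp_rot: [0.328, 3.124, -0.001]
force: [0.3, 1.4, -1.3]
finger_gap: 14.0
```

```bash
python3 - <<'E'
from h import *
s,p=snap("au",True)
E
```

```text
t 31.15 pos [538.4  46.3 219.1] rot [ 3.280e-01  3.124e+00 -1.000e-03] F [ 0.3  1.4 -1.3] T [ 0.02 -0.21  0.02] gap 14.0
```

View pics/au.png

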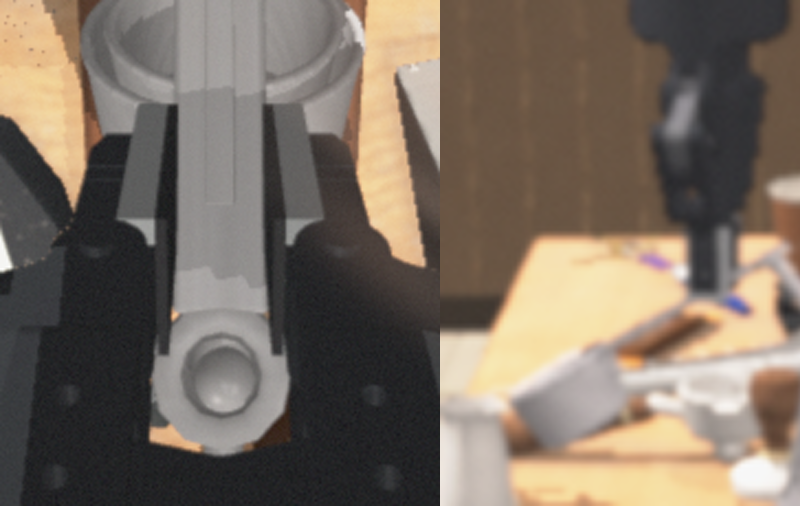

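>>> apply_moves(
  deltas=[
    [[-0.1,0.04,0.05],0,1.2],
    [[-0.3,0.04,0.2],0,1.2],
    [[-0.5,0.04,0.4],0,1.2],
    [[-0.65,0.04,0.6],0,1.2],
    [[-0.65,0.04,0.6],0,1.2],
  ],
  newtons=20,
)

```text
clock: 31.67
eef_pos: [544.2, 45.4, 213.0]
tcp_rot: [-0.328, -3.123, 0.0]
force: [0.3, -0.3, -0.3]
finger_gap: 14.3
```

```bash
python3 - <<'E'
from h import *
s,p=snap("av",True)
a=cv2.imread("pics/av_s.png");cv2.imwrite("pics/av2.png",cv2.resize(a[120:280,270:440],None,fx=3.5,fy=3.5))
E
```

```text
t 31.67 pos [544.2  45.4 213. ] rot [-0.328 -3.123  0.   ] F [ 0.3 -0.3 -0.3] T [-0.02 -0.06 -0.03] gap 14.3
```

View pics/av.png

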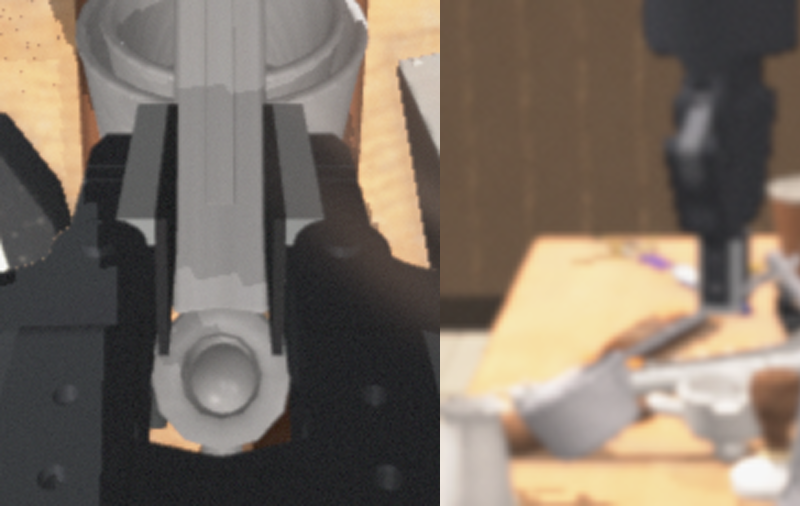

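View pics/av2.png

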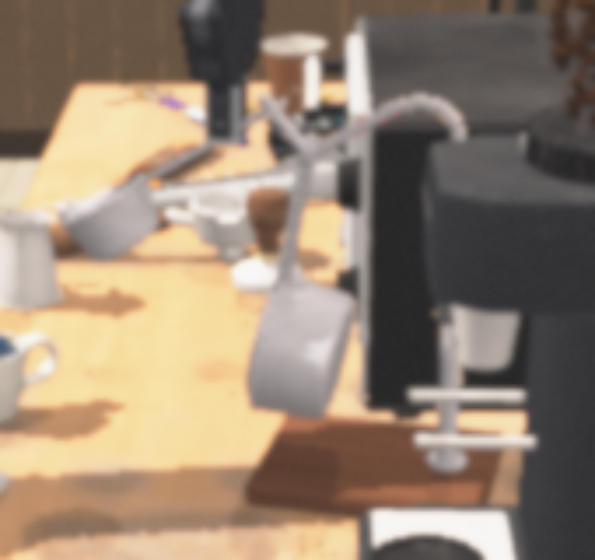

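>>> apply_moves(
  deltas=[
    [[-0.2,0,0.2],0,1.2],
    [[-0.4,0,0.4],0,1.2],
    [[-0.6,0,0.6],0,1.2],
    [[-0.75,0,0.8],0,1.2],
    [[-0.75,0,0.8],0,1.2],
  ],
)

```text
clock: 32.18
eef_pos: [551.7, 43.9, 205.0]
tcp_rot: [-0.328, -3.124, 0.0]
force: [0.1, 0.9, -1.0]
finger_gap: 14.6
```

```bash
python3 - <<'E'
from h import *
s,p=snap("aw",True)
a=cv2.imread("pics/aw_s.png");cv2.imwrite("pics/aw2.png",cv2.resize(a[120:280,270:440],None,fx=3.5,fy=3.5))
E
```

```text
t 32.18 pos [551.7  43.9 205. ] rot [-0.328 -3.124  0.   ] F [ 0.1  0.9 -1. ] T [-0.02  0.01  0.01] gap 14.6
```

View pics/aw.png

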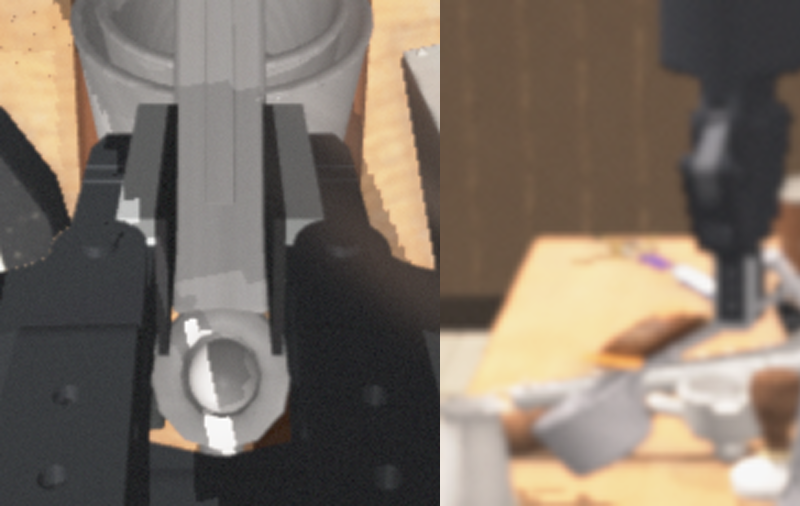

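View pics/aw2.png

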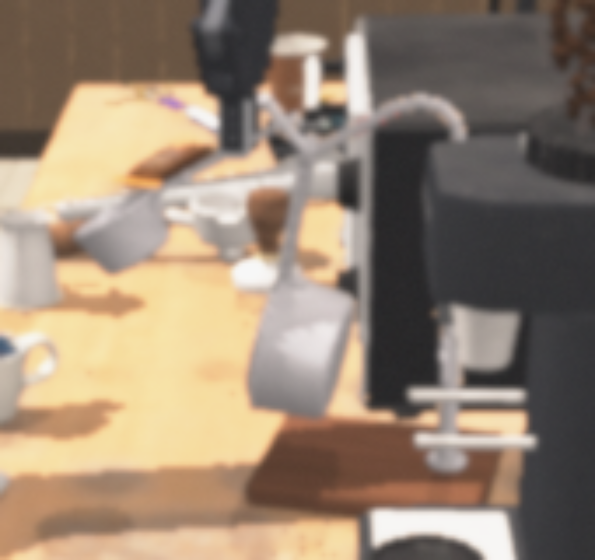

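>>> apply_moves(
  deltas=[
    [[-0.1,0,0.2],0,1.2],
    [[-0.1,0,0.2],0,3.0],
    [[-0.1,0,0.2],0,3.5],
    [[-0.1,0,0.2],0,4.0],
    [[-0.1,0,0],0,4.0],
  ],
)

```text
clock: 32.7
eef_pos: [552.4, 43.8, 205.4]
tcp_rot: [-0.328, -3.123, -0.0]
force: [0.0, 0.5, 0.5]
finger_gap: 40.4
```

```bash
python3 - <<'E'
from h import *
s,p=snap("ax",True)
a=cv2.imread("pics/ax_s.png");cv2.imwrite("pics/ax2.png",cv2.resize(a[120:280,270:440],None,fx=3.5,fy=3.5))
E
```

```text
t 32.7 pos [552.4  43.8 205.4] rot [-0.328 -3.123 -0.   ] F [0.  0.5 0.5] T [-0.03 -0.01  0.03] gap 40.4
```

View pics/ax.png

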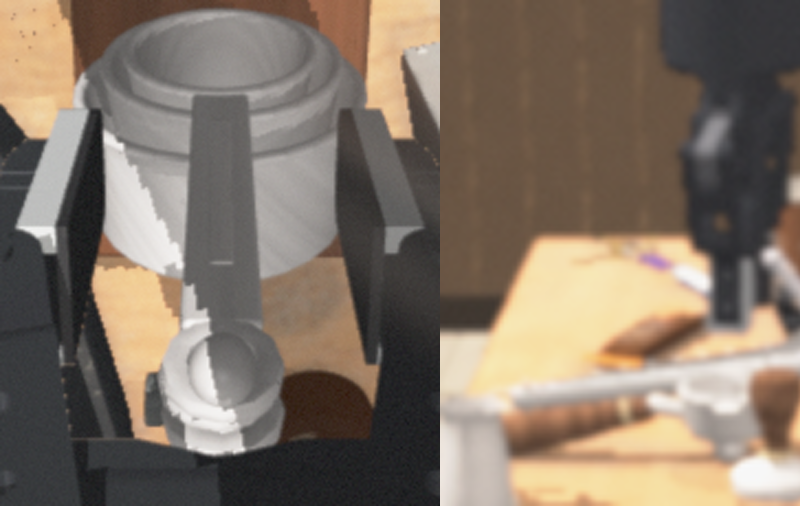

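View pics/ax2.png

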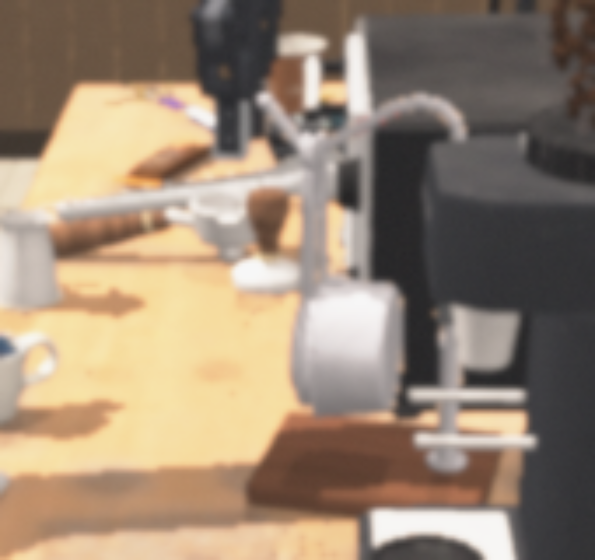

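All three are nested on the hook. I'll back the gripper off straight up, then toward the robot, and let the swing settle.

>>> apply_moves(
  deltas=[
    [[0,0,-1.5],0,4.0],
    [[0,0,-4],0,4.0],
    [[0,0,-7],0,4.0],
    [[0.5,0,-10],0,4.0],
    [[3,0,-12],0,4.0],
  ],
)

```text
clock: 33.22
eef_pos: [528.8, 47.0, 328.4]
tcp_rot: [0.336, 3.116, -0.006]
force: [-2.5, 0.1, 4.5]
finger_gap: 40.1
```

>>> apply_moves(
  deltas=[
    [[3,0,0],0,4.0],
    [[6,0,0],0,4.0],
    [[8,0,0],0,4.0],
    [[9,0,0],0,4.0],
    [[9,0,0],0,4.0],
  ],
)

```text
clock: 33.63
eef_pos: [432.9, 71.4, 324.2]
tcp_rot: [-0.314, -3.123, -0.009]
force: [0.6, 0.3, -0.3]
finger_gap: 40.2
```

>>> apply_moves(
  deltas=[
    [[0,0,0],0,4.0],
    [[0,0,0],0,4.0],
    [[0,0,0],0,4.0],
    [[0,0,0],0,4.0],
    [[0,0,0],0,4.0],
  ],
)

```text
clock: 34.05
eef_pos: [437.8, 67.6, 324.5]
tcp_rot: [0.332, 3.124, -0.002]
force: [0.1, 0.4, -0.2]
finger_gap: 40.0
```

>>> apply_moves(
  deltas=[
    [[0,0,0],0,4.0],
    [[0,0,0],0,4.0],
    [[0,0,0],0,4.0],
    [[0,0,0],0,4.0],
    [[0,0,0],0,4.0],
  ],
)

```text
clock: 34.47
eef_pos: [437.1, 68.4, 324.5]
tcp_rot: [0.328, 3.124, 0.0]
force: [0.1, 0.5, -0.5]
finger_gap: 40.3
```

>>> apply_moves(
  deltas=[
    [[0,0,0],0,4.0],
    [[0,0,0],0,4.0],
    [[0,0,0],0,4.0],
    [[0,0,0],0,4.0],
    [[0,0,0],0,4.0],
  ],
)

```text
clock: 34.88
eef_pos: [437.0, 68.5, 324.6]
tcp_rot: [0.327, 3.124, 0.0]
force: [-0.4, 0.1, -0.1]
finger_gap: 40.3
```

```bash
python3 - <<'E'
from h import *
show()
a=robot.camera("side");b=robot.camera("scene");w=robot.camera("wrist");a2=robot.camera("side")
A=cv2.resize(a[100:280,270:440],None,fx=2.3,fy=2.3);B=cv2.resize(b[140:320,285:455],None,fx=2.3,fy=2.3)
cv2.imwrite("pics/ay.png",np.hstack([A,B]));cv2.imwrite("pics/ay_w.png",w);cv2.imwrite("pics/ay_s.png",a)
print(cv2.absdiff(a,a2)[150:260,330:410].max())
E
```

```text
t 34.88 pos [437.   68.5 324.6] rot [0.327 3.124 0.   ] F [-0.4  0.1 -0.1] T [ 0.01 -0.01 -0.02] gap 40.3
24
```

View pics/ay.png

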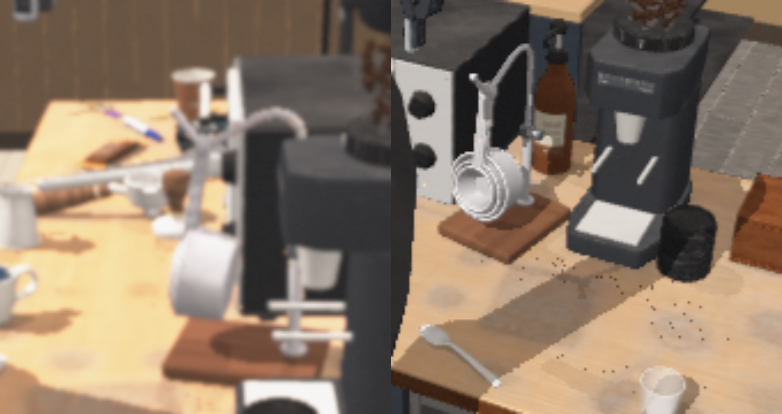

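View pics/ay_s.png

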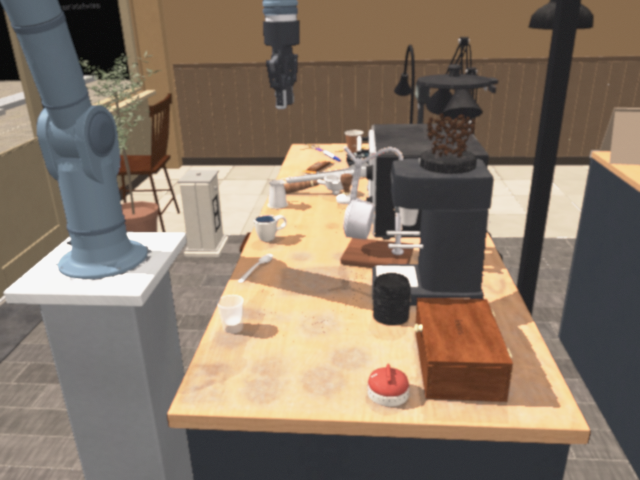

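View pics/ay_w.png

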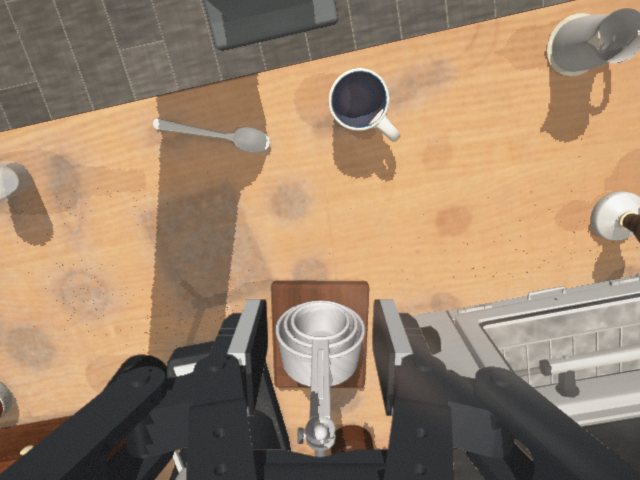

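>>> apply_moves(
  deltas=[
    [[0,0,0],0,4.0],
    [[0,0,0],0,4.0],
    [[0,0,0],0,4.0],
    [[0,0,0],0,4.0],
    [[0,0,0],0,4.0],
  ],
)

```text
clock: 35.5
eef_pos: [437.0, 68.5, 324.5]
tcp_rot: [0.327, 3.124, 0.0]
force: [-0.0, 0.0, -0.3]
finger_gap: 40.0
```

>>> apply_moves(
  deltas=[
    [[0,0,0],0,4.0],
    [[0,0,0],0,4.0],
    [[0,0,0],0,4.0],
    [[0,0,0],0,4.0],
    [[0,0,0],0,4.0],
  ],
)

```text
clock: 35.92
eef_pos: [437.0, 68.4, 324.6]
tcp_rot: [0.328, 3.124, 0.0]
force: [0.6, 0.3, -1.0]
finger_gap: 40.0
```

>>> apply_moves(
  deltas=[
    [[0,0,0],0,4.0],
    [[0,0,0],0,4.0],
    [[0,0,0],0,4.0],
    [[0,0,0],0,4.0],
    [[0,0,0],0,4.0],
  ],
)

```text
clock: 36.33
eef_pos: [437.0, 68.4, 324.5]
tcp_rot: [0.328, 3.124, 0.0]
force: [0.9, -0.0, -0.4]
finger_gap: 40.0
```

```bash
python3 - <<'E'
from h import *
show()
a=robot.camera("side")
for i in range(4): a2=robot.camera("side"); d=cv2.absdiff(a,a2)[140:250,330:410];print(d.max(),d.mean().round(2))
A=cv2.resize(a2[100:280,270:440],None,fx=3,fy=3);cv2.imwrite("pics/az.png",A)
E
```

```text
t 36.33 pos [437.   68.4 324.5] rot [0.328 3.124 0.   ] F [ 0.9 -0.  -0.4] T [-0.   -0.05 -0.  ] gap 40.0
5 0.58
4 0.59
5 0.57
5 0.58
```

View pics/az.png

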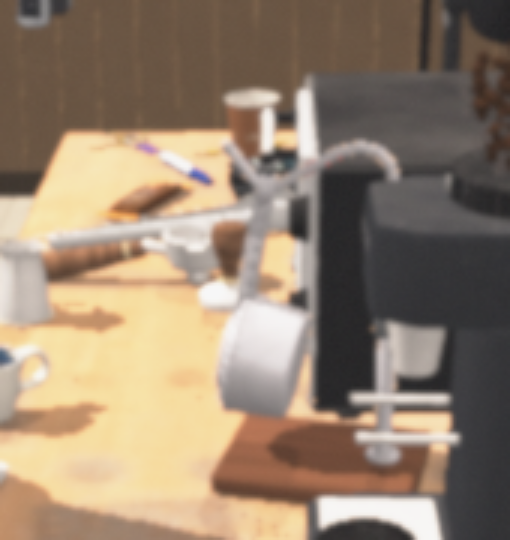

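The stack hangs still, so I'm handing in the job.

```bash
python3 -c "
from cell import robot
print(robot.close_job())"
```

```text
the job is handed in; nothing more can be done
None
```

All three scoops hang by their eyes on the hook, put on in the order large, medium, small and each let go before I fetched the next. I handed the job in at about 36.6 s on the clock.

- **How it went:** I held each scoop lightly by the handle and jerked it upward so the bowl sagged. I then centred the hook's ball in the eye through the wrist camera, followed the prong down and let go. My first try at gripping the large scoop closed on top of its handle; I lowered the gripper and the second try held. The medium scoop went on about 12° off square to the prong.
- **Hang and nesting:** The last wrist and scene pictures show the bowls nested in one another. A few frames between 36.3 and 36.6 s differed only by picture noise, so the stack had stopped swinging. It hangs with the handles leaning slightly toward the robot. I took that as its natural balance, because the first two scoops came to rest the same way.
- **Gripper and forces:** The gripper is open and about 130 mm back from the hook. The highest wrist force I read was about 18 N, during the jerks; on the hook the readings stayed under 3 N.
- **Other items:** By eye, the glass, cup, tamper and the rest of the counter look as they did at the start; I did not measure them. No check failed at the end.

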